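Draw the hot vial rack out of the oven with the rack hook

ROBOT

A 6-joint arm with a two-finger parallel gripper is mounted at the origin on a cart in front of the work surface, level with it; the furniture and walls round the work are solid. World frame = base frame: x ahead of the robot, y to its left, z up, the work surface at z = 0. Lengths are in m, angles in rad, forces in N, time in s.
With the tool pointing down it reaches from about 0.325 to 0.9 m from the base axis. Payload 3.5 kg.
Tool frame: the origin (TCP) lies midway between the tips of the shut fingers; the grasp point (between the pads) lies 19 mm behind it (grip_depth is the distance from the TCP to the grasp point, in m); z points along the fingers, y is the line along which they close (so a half turn about z gives the same grasp; the last joint's range is limited). The gripper opens to 85 mm and grips with 20 to 120 N. Pads are 22 mm wide; open, the fingers measure 114 mm over their backs; the gripper's body (76 mm by 85 mm) begins 54 mm behind the grasp point. The pads swing forward as they close: fully open they stand 13 mm farther back than shut.
Start: joints at [1.107, 0.276, -0.026, 1.268, 0, 1.467], TCP at [0.221, 0.585, 0.231] pointing down, gripper open.
Joint ranges: [-3.12, 3.12], [-0.85, 1.88], [-1.08, 1.24], [-1.95, 2.15], [-1.57, 1.53], [-3.14, 3.14]. Speed limits (rad/s): [2.57, 2.57, 3.14, 3.14, 3.14, 3.14].

INTERFACE

Orientations are given as a rotation vector (axis times angle).
In Python, from bench import get_obs, capture, hand_in, grip_depth gives the robot as it stands.
- The arm moves only by the tool drive_tool, never from a script. Its argument "plan" is a list of rows, each an object of numbers: "jaw": the gripper's target within -1 to 1 (shut at 1, half-way at 0, fully open at -1); "dx", "dy", "dz": the shift along the tool's x, y, z as a fraction of full scale; "ax", "ay", "az": the turn, a rotation vector about the tool's x, y, z as a fraction of full scale. In form: [{"jaw": .., "dx": .., "dy": .., "dz": .., "ax": .., "ay": .., "az": ..}, ...]. A call has 1 to 12 rows; each row shifts and turns the commanded pose from where the row before left it, along the tool's axes as they then stand; what a row does not reach is not made up. Full scale, the value 1, is 0.5 m for a shift and pi rad for a turn. A row lasts 1/12 s, in which the tool goes at most 41.7 mm and 7.16 degrees, less where a joint would pass 70% of its speed; a pose out of reach is approached as far as the arm can. A call with a number of a shift or a turn outside -1 to 1 is refused whole. A call with a gripper value outside its range is refused whole. The fingers move at their own pace and stop on an object; "grip_force" is the grip in N (left out, the last holds). Time passes only in rows, so rows that do not move let the fingers close. It gives the time, the measured TCP pose, the force, the opening and the grip force at its end, in the units of the state.
- get_obs(): the state, without advancing time (a new reading comes with each control period).
- capture(name): name is "scene" or "top"; returns a dict with "color" (420x560x3 uint8, blue, green, red), "z_map" (420x560 float32, m along the optical axis (not along the pixel's ray), 0 where there is no reading), "vertical_fov" (degrees; the focal length in pixels is half the picture's height over the tangent of half this angle, whatever the lens; pixels are square), "cx", "cy" (the principal point, pixels), "distortion" ([k1, k2, p1, p2, k3] as OpenCV has them; the pictures are not rectified), "world_from_camera" (4x4, takes a point from camera to world coordinates). Camera axes: x right, y down, z forward; pixel columns grow to the right and rows downward; lengths in m; the calibration is good to about 2 mm. A picture is of the moment at which its call begins.
- hand_in(): hands the job in; it is judged then, once.
The state is a dict: "t": time; "joint_positions": joint angles; "qvel": joint speeds; "effort": joint torques, N m; "tool_pos": TCP position; "ee_rot": TCP orientation; "contact_force": force on the tool from outside, world axes, zero at the start; "torque": the same for the moment, N m; "grip_width": finger opening in m; "gripper_force": force on a finger pad.
Only numpy, scipy, OpenCV 4.12 (cv2) and the standard library are available. Lean on these libraries where they do the work, as an engineer would, in place of code of your own. Each camera call takes 0.05 s, during which the arm holds its last target. There are 200 camera calls.

TASK

The drying run is over and the vial rack in the small oven is still hot: take the rack hook off its rest, drop its prong into the pull loop on the front of the rack and draw the rack gently out along the ledge until it has passed the spring catch and sits fully home against both tabs of the stop frame. Then lay the hook back on its rest the way you found it. Touch the rack and the oven with the hook only, never with the gripper, pull no harder than the catch needs (up to 10 N; never 18 N), keep the vials standing in the rack, and leave everything else on the bench where it is.

Things in the scene. Friction and masses are not known exactly. Their poses are not given: they have to be found in the camera images.
- oven: White bench-top drying oven, fixed, 270 wide x 205 deep x 285 high. Origin on the bench under the middle of the mouth, in the plane of the front face; x points into the oven, y to its left, z up. Mouth 150 wide (y +-75 mm), floor at z = 40, ceiling at z = 165 mm. Its lift door is parked raised over the mouth, above z = 174; with its pull bar it stands up to 40 mm out from the front face.
- stud_left (a joint): Push-back of the spring stud on the left side of the rack's path (oven frame), in m: 0 = fully out; rising to 0.0045 (0.0037 to 0.0053) on the crest of the rack's lug; 0.0020 (0.0012 to 0.0028) once it has dropped behind the crest, which is the case only when the rack is home at the tabs or within 3 mm of them. Along the path it takes 4 to 10 N in all to draw both lugs past the studs, over the last 20 mm before the tabs.
- stud_right (a joint): Push-back of the spring stud on the right side of the rack's path (oven frame), in m: 0 = fully out; rising to 0.0045 (0.0037 to 0.0053) on the crest of the rack's lug; 0.0020 (0.0012 to 0.0028) once it has dropped behind the crest, which is the case only when the rack is home at the tabs or within 3 mm of them. 
- vial_rack: Stainless vial rack, loose, 48 (x) x 132 (y) x 36 mm high, three capped vials in its holes: 0.38 to 0.55 kg in all, 2 to 4 N to slide it. Origin at the middle of its underside; x as the oven's x (into the oven), front face at x = -24 mm. At the start its origin is 50 to 84 mm behind the oven's front face. Catch lugs on both sides of its rear half. Rails 10 mm high guide it along the oven's x.
- ledge (a point): Middle of the front edge of the oven's ledge, which carries the chamber floor on, level at z = 40 mm, 86 mm out. On it is clamped an adjustable stop frame: two rigid tabs 25 high at y = +-45 mm that the rack's front face meets, and the catch (two spring studs 41 mm behind the tabs). How far out it is clamped differs: the tabs' faces stand 14 to 38 mm behind this point. Find them by feel.
- pull_loop (a point): Middle of the opening of the rack's pull loop, 38 mm in front of the rack's origin and 30 mm above its underside. The loop is 5 mm wire, level; its opening is 25 mm (x) by 35 mm (y) and its front bar, which takes the pull, has its axis 14 mm nearer the robot than this point. Floor 30 mm below it, so the prong has room under the loop.
- rack_hook: The rack hook, loose, 150 g: black handle 110 long x 18 wide x 22 high, 7 mm steel rod out of its front, bent straight down at the end as a prong. Origin on the axis of handle and rod, near the centre of mass: grip here, across the 18 mm (y). Handle from x = -70 to +40 mm; x points to the prong, z up. Prong axis at x = 170 mm, its end 34.5 mm below the axis. It starts lying level on its rest.
- prong (a point): Point on the hook's prong, 170 mm ahead of the hook's origin and 24 mm below it, 10 mm above the lower end of the prong.
- hook_rest: Rest of the hook, fixed: grey base plate 190 x 62 mm, two forked posts, one under the rear of the handle (x = -55 mm, fork 25 mm wide at its floor, wider above) and one under the rod (x = +100 mm, fork 14 mm wide at its floor); fork mouths about 88 mm high. Origin on the bench under the hook's place; x along the hook. A hook lying there has its origin 75 mm above this one, x and z along these.
- vial_1: Glass vial 32 dia x 74, standing in the rack; origin at the middle of its foot, z up its axis.
- vial_2: Glass vial 30 dia x 80, standing in the rack; origin at its foot, z up its axis.
- vial_3: Glass vial 30 dia x 72, standing in the rack; origin at its foot, z up its axis.
- marker_pen: Marker pen 135 long x 17, lying on the bench; bystander.
- beaker_mid: Empty glass beaker 71 x 64 x 94 high on the bench between oven and hook rest; origin at its foot; bystander.
- beaker_small: Glass beaker 79 x 72 x 88 high with glass pipettes standing in it (up to 150 mm high), right of the oven, always in the same place; origin at its foot; bystander.
- powder_bottle_1: Powder bottle 38 dia x 84 with white cap; origin at its foot; bystander.
- dropper_1: Amber dropper bottle 21 dia x 78; origin at its foot; bystander.
- white_jar: White-capped jar 44 dia x 78; origin at its foot; bystander.
- tape_roll: Roll of tape 96 dia x 25, lying flat; bystander.

How it is judged:
On the way, in this order (a step that is already met when the one before it is completed fails the run):
1. the hook is lifted off its rest (z of rack_hook in the frame of hook_rest above 0.105 m), for 0.1 s.
2. the prong hangs down inside the pull loop (horizontal distance between prong and pull_loop below 0.022 m and z of prong in the frame of vial_rack below 0.036 m), for 0.1 s.
3. the lugs of the rack push a stud of the catch back to the crest (value of joint any of stud_left, stud_right above 0.0036 m), for 0.03 s.
4. the rack is drawn home: both studs have dropped in behind the lugs' crests (value of joint stud_left between 0.0008 and 0.0032 m and value of joint stud_right between 0.0008 and 0.0032 m and x of vial_rack in the frame of oven below -0.022 m and angle between the x axis of vial_rack and the x axis of oven, either way round below 0.05 rad and z of vial_rack in the frame of oven below 0.044 m), for 0.2 s.
At the end, for the whole second after the job is handed in: Rack at rest, flat, square within 0.05 rad and home: both catch studs dropped behind the lugs (0.8 to 3.2 mm back), rack drawn out; vials upright; hook at rest in both forks (origin within 20 mm along, 8 across, 6 in height of its place, along the rest within 0.12 rad, prong down) (all of step 4 and x of rack_hook in the frame of hook_rest between -0.02 and 0.02 m and y of rack_hook in the frame of hook_rest between -0.008 and 0.008 m and z of rack_hook in the frame of hook_rest between 0.069 and 0.081 m and angle between the x axis of rack_hook and the x axis of hook_rest, either way round below 0.12 rad and angle between each of rack_hook, vial_1, vial_2, vial_3's own z axis and vertical below 0.2 rad and linear speed of each of vial_rack, rack_hook below 0.02 m/s); the robot touches nothing.
It fails at once if the hook pulls or presses on the rack or the oven with 18 N or more (contact force between rack_hook and vial_rack above 18 N or contact force between rack_hook and oven above 18 N).
It fails at once if the gripper or the arm touches the rack or the oven (contact force between any of the arm, the fingers and vial_rack above 0.5 N or contact force between any of the arm, the fingers and oven above 0.5 N).
It fails at once if a vial is tipped or lifted out of the rack, or the rack is lifted or tipped (angle between any of vial_1, vial_2, vial_3's own z axis and vertical above 0.4 rad or z of any of vial_1, vial_2, vial_3 in the frame of vial_rack above 0.02 m or angle between vial_rack's own z axis and vertical above 0.2 rad or z of vial_rack in the frame of oven above 0.055 m).
It fails at once if another thing on the bench is moved by more than 20 mm (distance of any of marker_pen, beaker_mid, powder_bottle_1, dropper_1, white_jar, tape_roll from where it was at the start of the episode above 0.02 m).
It also fails if it takes over 58 s, if anything falls off the work surface, if the arm or the gripper's body presses on something with over 40 N, if the wrist force passes 120 N, or if a joint passes its speed limit or range.

## Working session

There is one attempt and no reset: what is moved stays moved. The work goes in short steps, Python scripts to look and compute and a tool call to move; the robot and the scene stay as the last step left them, time stands still between calls to the robot, and variables do not carry over. Pictures are saved under pics/ and viewed, at most 10 in all, crops included, and the job is handed in when it is done.

Besides the shell and the picture viewer there is one more tool, called by a JSON object that holds its "method" and its "body". drive_tool: Moves the arm, as the interface text tells. Its arguments: {"type":"object","properties":{"plan":{"type":"array","items":{"type":"object","properties":{"jaw":{"type":"number"},"dx":{"type":"number"},"dy":{"type":"number"},"dz":{"type":"number"},"ax":{"type":"number"},"ay":{"type":"number"},"az":{"type":"number"}}}},"grip_force":{"type":"number"}},"required":["plan"]}

```bash
mkdir -p pics; ls; cat > h.py <<'E'
import numpy as np, cv2, pickle
from bench import get_obs, capture, hand_in, grip_depth
def K(c):
    f=c["color"].shape[0]/2/np.tan(np.radians(c["vertical_fov"])/2)
    return np.array([[f,0,c["cx"]],[0,f,c["cy"]],[0,0,1.]])
def rays(c,uv):
    uv=np.asarray(uv,float).reshape(-1,1,2)
    n=cv2.undistortPoints(uv,K(c),np.array(c["distortion"],float)).reshape(-1,2)
    return np.c_[n,np.ones(len(n))]
def pts(c,uv):  # world by depth
    uv=np.asarray(uv).reshape(-1,2); z=c["z_map"][uv[:,1].astype(int),uv[:,0].astype(int)]
    T=np.array(c["world_from_camera"]); return (rays(c,uv)*z[:,None])@T[:3,:3].T+T[:3,3]
def onplane(c,uv,h):
    T=np.array(c["world_from_camera"]); d=rays(c,uv)@T[:3,:3].T; o=T[:3,3]
    return o+d*((h-o[2])/d[:,2:3])
def cloud(c):
    H,W=c["z_map"].shape; v,u=np.mgrid[:H,:W]
    P=pts(c,np.c_[u.ravel(),v.ravel()]).reshape(H,W,3); P[c["z_map"]==0]=np.nan; return P
E
python3 - <<'E'
from h import *
print(get_obs(), grip_depth)
for n in("scene","top"):
    c=capture(n); pickle.dump(c,open(n+"0.pkl","wb")); cv2.imwrite(f"pics/{n}0.png",cv2.resize(c["color"],None,fx=1.42,fy=1.42))
    print(n,c["vertical_fov"],c["cx"],c["cy"],c["distortion"],np.round(c["world_from_camera"],3), (c["z_map"]==0).mean())
E
```

```text
pics
{'t': 0.0, 'joint_positions': array([ 1.10655771e+00,  2.77158243e-01, -2.79243515e-02,  1.26797292e+00,
        1.08348169e-06,  1.46740797e+00]), 'qvel': array([-7.37792678e-05,  1.86039707e-03, -1.32739280e-03, -9.64291713e-04,
        1.03073773e-03,  9.00136779e-04]), 'effort': array([ 1.66957601e-03, -4.45507944e+01,  2.95203298e+01,  1.63341692e-02,
        1.22281108e-04,  4.50871340e-06]), 'tool_pos': array([0.22031583, 0.58403823, 0.23012353]), 'ee_rot': array([-0.5636379 , -3.08997154,  0.00340559]), 'contact_force': array([ 0.478718  ,  0.0280718 , -0.46220699]), 'torque': array([-0.00276874, -0.00938182,  0.02318484]), 'gripper_force': 0.0, 'grip_width': 0.08508608054175244} 0.0187
scene 46.518425616804954 278.69873466976657 219.31290386850526 [-0.05630334  0.          0.          0.          0.        ] [[-0.459 -0.396  0.795 -0.331]
 [-0.888  0.216 -0.405  0.495]
 [-0.011 -0.893 -0.451  0.591]
 [ 0.     0.     0.     1.   ]] 0.0040178571428571425
top 48.72847148979686 277.6386584977181 211.1602253808573 [-0.00735623  0.          0.          0.          0.        ] [[ 0.14  -0.772  0.62  -0.134]
 [-0.99  -0.115  0.08  -0.102]
 [ 0.01  -0.625 -0.781  1.057]
 [ 0.     0.     0.     1.   ]] 0.004047619047619047
```

View pics/scene0.png

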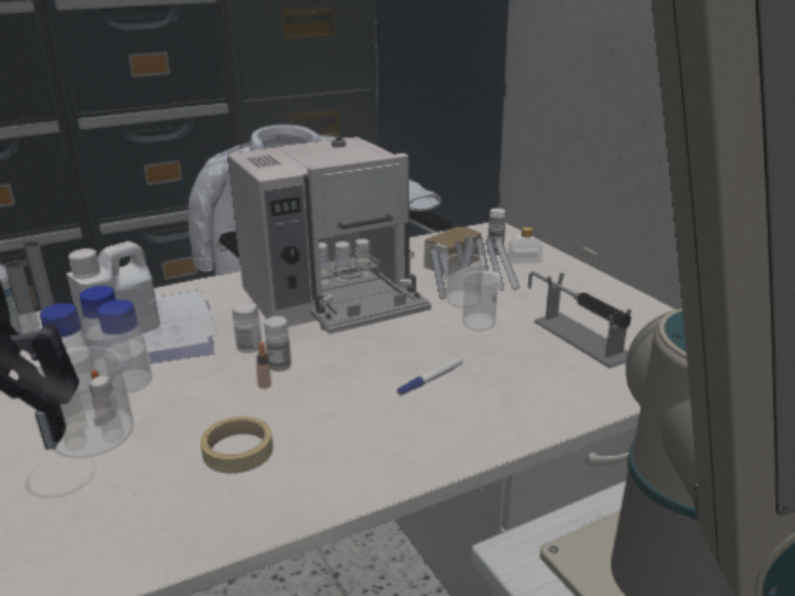

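View pics/top0.png

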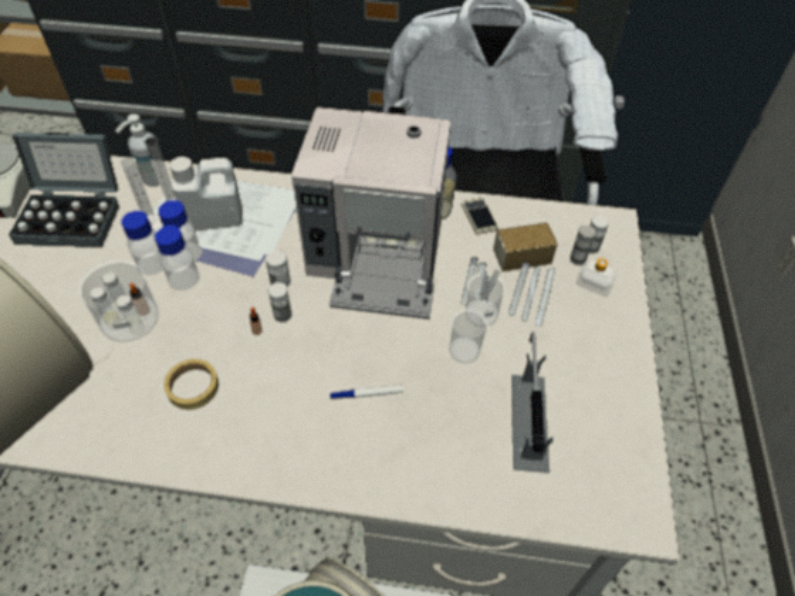

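The scene view shows the oven at (335,230) with its rack inside, and the hook on its rest at (585,310). In the top view the handle is at (537,420), the prong end at (534,337), the ledge at (383,295) and the empty beaker at (467,335). Next I'll measure from both clouds.

```bash
python3 - <<'E'
from h import *
S={n:pickle.load(open(n+"0.pkl","rb")) for n in("scene","top")}
for n,c in S.items():
    P=cloud(c); hsv=cv2.cvtColor(c["color"],cv2.COLOR_BGR2HSV)
    s=1.42
    q={"scene":dict(handle=[(580,297),(600,306),(622,317)],rod=[(545,280),(565,288)],tip=[(532,285)],ledge=[(325,320),(425,301),(370,295)],bench=[(380,430)],ovf=[(315,200),(400,215)],beaker=[(480,275),(480,320)]),
       "top":dict(handle=[(537,395),(537,420),(538,445)],rod=[(534,370),(534,350)],tip=[(534,338)],ledge=[(335,307),(432,312),(380,280)],bench=[(450,440)],ovf=[(320,260),(345,200)],rack=[(370,240),(400,243)],beaker=[(467,320)])}[n]
    for k,v in q.items(): print(n,k,np.round(pts(c,(np.array(v)/s).round().astype(int)),3).tolist())
    V=hsv[...,2]
    m=(V<60)&(P[...,2]>0.06)&(P[...,2]<0.11)&(P[...,1]<-0.1)&(P[...,0]>.2)&(P[...,0]<.75)
    k,l,st,ce=cv2.connectedComponentsWithStats(m.astype(np.uint8))
    for i in range(1,k):
        if st[i,4]>40:
            A=P[l==i]; mu=A.mean(0); w=np.linalg.svd((A-mu)[:,:2],full_matrices=0)[2][0]; t=(A-mu)[:,:2]@w
            print(n,"dark",st[i,4],ce[i].round(),mu.round(4),w.round(3),t.min().round(3),t.max().round(3),np.percentile(A[:,2],[5,50,95]).round(4))
    # ledge plane histogram
    m=(P[...,2]>0.03)&(P[...,2]<0.05)&(P[...,0]>.5)&(P[...,0]<.95)&(abs(P[...,1])<.2)
    A=P[m]; print(n,"ledge",len(A),A.min(0).round(3),A.max(0).round(3),np.median(A[:,2]).round(4))
E
```

```text
scene handle [[0.469, -0.262, 0.081], [0.422, -0.267, 0.084], [0.374, -0.268, 0.085]]
scene rod [[0.567, -0.268, 0.073], [0.512, -0.268, 0.078]]
scene tip [[0.681, -0.333, 0.001]]
scene ledge [[0.663, 0.124, 0.045], [0.651, -0.064, 0.042], [0.724, 0.01, 0.039]]
scene bench [[0.389, 0.155, 0.002]]
scene ovf [[0.707, 0.112, 0.243], [0.707, -0.046, 0.192]]
scene beaker [[0.615, -0.157, 0.086], [0.567, -0.129, 0.026]]
scene dark 327 [426. 218.] [ 0.4128 -0.2665  0.0799] [-0.999 -0.054] -0.059 0.047 [0.0699 0.0809 0.0866]
scene ledge 2692 [ 0.561 -0.198  0.03 ] [0.925 0.2   0.05 ] 0.0405
top handle [[0.468, -0.27, 0.087], [0.418, -0.271, 0.088], [0.376, -0.274, 0.086]]
top rod [[0.52, -0.266, 0.081], [0.567, -0.266, 0.079]]
top tip [[0.591, -0.266, 0.081]]
top ledge [[0.642, 0.115, 0.037], [0.683, -0.073, 0.002], [0.72, 0.037, 0.041]]
top bench [[0.407, -0.135, 0.0]]
top ovf [[0.726, 0.162, 0.075], [0.707, 0.097, 0.262]]
top rack [[0.793, 0.069, 0.078], [0.799, 0.008, 0.072]]
top beaker [[0.625, -0.143, 0.067]]
top dark 353 [378. 297.] [ 0.4165 -0.2717  0.0854] [-0.998 -0.057] -0.061 0.048 [0.0758 0.0867 0.0902]
top ledge 2930 [ 0.564 -0.2    0.03 ] [0.949 0.198 0.05 ] 0.0427
```

```bash
python3 - <<'E'
from h import *
S={n:pickle.load(open(n+"0.pkl","rb")) for n in("scene","top")}
for n,c in S.items():
    P=cloud(c); 
    box=lambda lo,hi:np.all((P>lo)&(P<hi),axis=-1)
    A=P[cv2.erode(box([.6,-.15,.275],[1.0,.25,.295]).astype(np.uint8),np.ones((2,2)))>0]
    r=cv2.minAreaRect(A[:,:2].astype(np.float32)*1000); print(n,"roof",len(A),np.round(r[0]),np.round(r[1]),round(r[2],2),np.median(A[:,2]).round(4))
    print(cv2.boxPoints(r).round(0).tolist())
    # ledge
    m=cv2.morphologyEx(box([.55,-.12,.03],[.72,.17,.05]).astype(np.uint8),cv2.MORPH_OPEN,np.ones((3,3)))
    k,l,st,ce=cv2.connectedComponentsWithStats(m); i=1+np.argmax(st[1:,4]); A=P[l==i]
    r=cv2.minAreaRect(A[:,:2].astype(np.float32)*1000); print(n,"ledge",len(A),np.round(r[0]),np.round(r[1]),round(r[2],2),np.median(A[:,2]).round(4)); print(cv2.boxPoints(r).round(0).tolist())
    # front edge line per y bin
    ys=np.arange(-.06,.12,.02); print([(round(y,2),round(A[abs(A[:,1]-y)<.006][:,0].min(),3)) for y in ys if (abs(A[:,1]-y)<.006).any()])
    # panel plane
    m=box([.66,.10,.08],[.75,.19,.26]); B=P[m]; B=B[abs(B[:,0]-np.median(B[:,0]))<.02]
    x=np.polyfit(B[:,1],B[:,0],1); print("panel slope",x.round(4),len(B))
    # vials / rack points in oven
    m=box([.72,-.07,.05],[.88,.13,.16]); B=P[m]
    u,v=[np.where(m)[j] for j in(1,0)]; print("inner",len(B),u.min(),u.max(),v.min(),v.max())
def big(c,x0,y0,w,h,f,name): cv2.imwrite(name,cv2.resize(c["color"][y0:y0+h,x0:x0+w],None,fx=f,fy=f,interpolation=cv2.INTER_CUBIC))
big(S["top"],225,120,100,110,5,"pics/topoven.png"); big(S["scene"],210,150,110,85,7,"pics/sceneoven.png")
E
```

```text
scene roof 2322 [809.  67.] [264. 225.] 90.0 0.2858
[[697.0, -65.0], [922.0, -65.0], [922.0, 199.0], [697.0, 199.0]]
scene ledge 1216 [677.  31.] [201.  85.] 89.91 0.0403
[[635.0, -70.0], [719.0, -70.0], [720.0, 131.0], [635.0, 131.0]]
[(np.float64(-0.06), np.float64(0.638)), (np.float64(-0.04), np.float64(0.637)), (np.float64(-0.02), np.float64(0.636)), (np.float64(0.0), np.float64(0.636)), (np.float64(0.02), np.float64(0.636)), (np.float64(0.04), np.float64(0.635)), (np.float64(0.06), np.float64(0.638)), (np.float64(0.08), np.float64(0.637)), (np.float64(0.1), np.float64(0.637))]
panel slope [0.1093 0.7045] 2511
inner 1931 215 285 159 213
top roof 5011 [816.  64.] [261. 230.] 89.85 0.2876
[[700.0, -66.0], [930.0, -67.0], [931.0, 194.0], [701.0, 195.0]]
top ledge 1376 [679.  29.] [200.  82.] 89.49 0.0427
[[637.0, -70.0], [719.0, -71.0], [721.0, 129.0], [639.0, 129.0]]
[(np.float64(-0.06), np.float64(0.64)), (np.float64(-0.04), np.float64(0.638)), (np.float64(-0.02), np.float64(0.639)), (np.float64(0.0), np.float64(0.64)), (np.float64(0.02), np.float64(0.639)), (np.float64(0.04), np.float64(0.638)), (np.float64(0.06), np.float64(0.64)), (np.float64(0.08), np.float64(0.641)), (np.float64(0.1), np.float64(0.64))]
panel slope [0.0748 0.7115] 1480
inner 920 234 311 139 197
```

View pics/topoven.png

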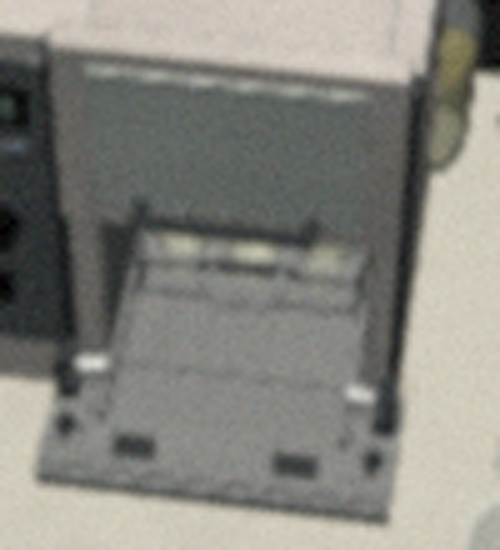

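View pics/sceneoven.png

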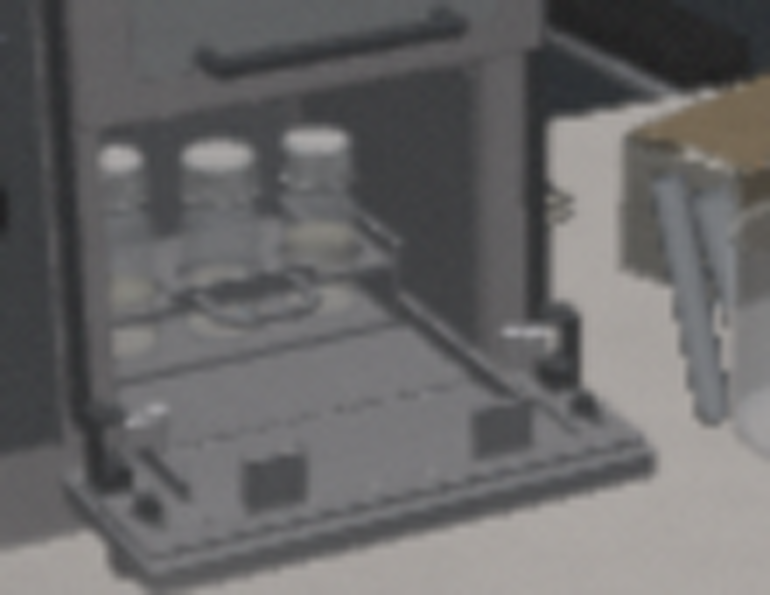

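The top crop puts the tabs at (133,446) and (295,465), and the rack front and loop around (250,265), just under the door bar. The scene crop shows the wire loop around (258,300), the rack's lower front edge from (120,383) to (400,322), the tabs at (275,482) and (503,428), and all three vials standing.

```bash
python3 - <<'E'
from h import *
S={n:pickle.load(open(n+"0.pkl","rb")) for n in("scene","top")}
c=S["scene"]; f=lambda uv:np.array(uv)/7+[210-.43,150-.43]
pr=lambda k,a:print(k,np.round(a,3).tolist())
pr("loop z.07",onplane(c,f([(195,298),(245,322),(318,295),(255,280),(290,275)]),.07))
pr("rack bottom front z.04",onplane(c,f([(120,383),(260,352),(400,322)]),.04))
pr("depth there",pts(c,f([(245,322),(318,295),(245,290),(260,352),(320,300),(150,330),(380,260)]).round().astype(int)))
pr("tabs base",onplane(c,f([(245,508),(307,500),(477,460),(532,445)]),.04)); pr("tabs top z.065",onplane(c,f([(245,465),(307,452),(475,412),(530,400)]),.065))
t=S["top"]; g=lambda uv:np.array(uv)/5+[225-.4,120-.4]
pr("tabs top view z.065 upper edge",onplane(t,g([(115,436),(155,438),(275,456),(317,460)]),.065)); pr(" base",onplane(t,g([(115,458),(155,458),(275,475),(317,475)]),.04))
pr("tape/loop?",onplane(t,g([(220,262),(275,268),(248,266),(165,295),(350,306)]),.07))
pr("depth",pts(t,g([(165,270),(248,266),(248,285),(330,280),(250,300),(250,320)]).round().astype(int)))
pr("ledge corners",onplane(t,g([(40,475),(388,515)]),.04)); pr("ledge sc",onplane(c,f([(150,572),(655,458)]),.035))
cv2.imwrite("pics/loop.png",cv2.resize(np.hstack([cv2.resize(c["color"][180:206,215:275],None,fx=7,fy=7,interpolation=cv2.INTER_CUBIC),cv2.resize(t["color"][160:186,245:305],None,fx=7,fy=7,interpolation=cv2.INTER_CUBIC)]),(796,173)))
P=cloud(t);m=np.zeros(P.shape[:2],bool);m[100:160,370:385]=0
# rod line in both views
for n,cc in S.items():
    P=cloud(cc); hh=(P[...,2]>.065)&(P[...,2]<.1)&(P[...,1]<-.22)&(P[...,1]>-.3)&(P[...,0]>.48)&(P[...,0]<.64)
    A=P[hh]; print(n,len(A)); 
    for a in np.arange(.48,.62,.01):
        B=A[abs(A[:,0]-a)<.005]
        if len(B): print(round(a,2),len(B),B.mean(0).round(3),B[:,1].min().round(3),B[:,1].max().round(3))
E
```

```text
loop z.07 [[0.784, 0.05, 0.07], [0.754, 0.042, 0.07], [0.764, 0.007, 0.07], [0.789, 0.023, 0.07], [0.787, 0.009, 0.07]]
rack bottom front z.04 [[0.787, 0.081, 0.04], [0.787, 0.022, 0.04], [0.787, -0.038, 0.04]]
depth there [[0.753, 0.041, 0.069], [0.758, 0.01, 0.072], [0.784, 0.028, 0.069], [0.781, 0.024, 0.042], [0.758, 0.01, 0.072], [0.797, 0.064, 0.054], [0.783, -0.028, 0.069]]
tabs base [[0.668, 0.081, 0.04], [0.663, 0.059, 0.04], [0.663, -0.008, 0.04], [0.664, -0.032, 0.04]]
tabs top z.065 [[0.653, 0.087, 0.065], [0.652, 0.064, 0.065], [0.652, -0.003, 0.065], [0.652, -0.025, 0.065]]
tabs top view z.065 upper edge [[0.657, 0.084, 0.065], [0.659, 0.062, 0.065], [0.656, -0.005, 0.065], [0.656, -0.028, 0.065]]
 base [[0.661, 0.086, 0.04], [0.664, 0.064, 0.04], [0.662, -0.005, 0.04], [0.666, -0.028, 0.04]]
tape/loop? [[0.791, 0.046, 0.07], [0.791, 0.014, 0.07], [0.79, 0.029, 0.07], [0.76, 0.073, 0.07], [0.768, -0.033, 0.07]]
depth [[0.796, 0.079, 0.051], [0.783, 0.029, 0.077], [0.793, 0.03, 0.049], [0.783, -0.021, 0.072], [0.759, 0.022, 0.074], [0.774, 0.025, 0.039]]
ledge corners [[
[... 647 characters left out ...]
0.601 -0.263  0.073] -0.267 -0.26
0.61 3 [ 0.608 -0.262  0.07 ] -0.263 -0.26
top 176
0.48 8 [ 0.483 -0.269  0.082] -0.274 -0.265
0.49 10 [ 0.49 -0.27  0.08] -0.274 -0.265
0.5 11 [ 0.5   -0.269  0.079] -0.272 -0.266
0.51 10 [ 0.51  -0.268  0.08 ] -0.271 -0.266
0.52 9 [ 0.521 -0.267  0.079] -0.269 -0.264
0.53 10 [ 0.531 -0.267  0.079] -0.269 -0.264
0.54 60 [ 0.54  -0.268  0.081] -0.283 -0.251
0.55 15 [ 0.549 -0.268  0.081] -0.283 -0.26
0.56 9 [ 0.561 -0.266  0.079] -0.269 -0.263
0.57 7 [ 0.569 -0.267  0.078] -0.269 -0.264
0.58 9 [ 0.579 -0.264  0.08 ] -0.266 -0.263
0.59 6 [ 0.59  -0.263  0.079] -0.266 -0.261
0.6 10 [ 0.599 -0.263  0.079] -0.266 -0.261
0.61 2 [ 0.608 -0.261  0.07 ] -0.261 -0.26
```

View pics/loop.png

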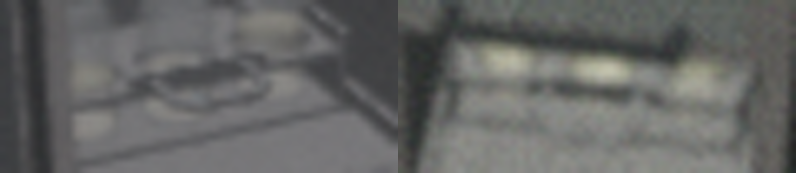

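Both views agree:
- Loop centre at about (0.770, 0.029, 0.070).
- Oven square to the world axes.
- Hook origin at about (0.439, -0.271, 0.076), yaw about 0.05.

I'll align the tool and swing over to the hook.

{"method": "drive_tool", "body": {"plan": [{"az": -0.032},{"az": -0.032},{"az": -0.033},{"az": -0.033},{"dy": -0.06,"dx": -0.03},{"dy": -0.07,"dx": -0.03},{"dy": -0.07,"dx": -0.03},{"dy": -0.07,"dx": -0.03},{"dy": -0.07,"dx": -0.03},{"dy": -0.07,"dx": -0.03},{"dy": -0.07,"dx": -0.03},{"dy": -0.07,"dx": -0.03}]}}

```text
invalid input
```

{"method": "drive_tool", "body": {"plan": [{"dy": -0.07,"dx": -0.03},{"dy": -0.07,"dx": -0.03},{"dy": -0.07,"dx": -0.03},{"dy": -0.07,"dx": -0.027},{"dy": -0.07},{"dy": -0.07},{"dy": -0.07},{"dy": -0.07},{"dy": -0.07},{"dy": -0.07},{"dy": -0.07},{"dy": -0.07}]}}

```text
invalid input
```

```bash
cat >> h.py <<'E'
from scipy.spatial.transform import Rotation as R
def state(target=None,yaw=None):
    o=get_obs(); M=R.from_rotvec(o["ee_rot"]).as_matrix(); y=np.arctan2(-M[0,1],M[1,1])
    print("t",round(o["t"],2),"tcp",o["tool_pos"].round(4),"yaw",round(y,4),"z",M[:,2].round(4),"F",np.round(o["contact_force"],2),"w",round(o["grip_width"],4),"gf",round(float(o["gripper_force"]),1))
    if target is not None: print("go (tool, full-scale)",(M.T@(np.array(target)-o["tool_pos"])/.5).round(4), "az", None if yaw is None else round(-(yaw-y)/np.pi,4))
    return o
E
python3 -c "
from h import *
state([.439,-.271,.057],.05)"
```

```text
t 0.1 tcp [0.2203 0.5841 0.2302] yaw -0.3608 z [-9.0e-04 -1.9e-03 -1.0e+00] F [0.26 0.02 0.37] w 0.0855 gf 0.0
go (tool, full-scale) [-1.013  -1.445   0.3492] az -0.1308
```

The call was refused, so each row probably needs every field.

{"method": "drive_tool", "body": {"plan": [{"jaw": -1,"dx": 0,"dy": 0,"dz": 0,"ax": 0,"ay": 0,"az": -0.032},{"jaw": -1,"dx": 0,"dy": 0,"dz": 0,"ax": 0,"ay": 0,"az": -0.032},{"jaw": -1,"dx": 0,"dy": 0,"dz": 0,"ax": 0,"ay": 0,"az": -0.033},{"jaw": -1,"dx": 0,"dy": 0,"dz": 0,"ax": 0,"ay": 0,"az": -0.033},{"jaw": -1,"dx": -0.03,"dy": -0.06,"dz": 0,"ax": 0,"ay": 0,"az": 0},{"jaw": -1,"dx": -0.03,"dy": -0.07,"dz": 0,"ax": 0,"ay": 0,"az": 0},{"jaw": -1,"dx": -0.03,"dy": -0.07,"dz": 0,"ax": 0,"ay": 0,"az": 0},{"jaw": -1,"dx": -0.03,"dy": -0.07,"dz": 0,"ax": 0,"ay": 0,"az": 0},{"jaw": -1,"dx": -0.03,"dy": -0.07,"dz": 0,"ax": 0,"ay": 0,"az": 0},{"jaw": -1,"dx": -0.03,"dy": -0.07,"dz": 0,"ax": 0,"ay": 0,"az": 0},{"jaw": -1,"dx": -0.03,"dy": -0.07,"dz": 0,"ax": 0,"ay": 0,"az": 0},{"jaw": -1,"dx": -0.03,"dy": -0.07,"dz": 0,"ax": 0,"ay": 0,"az": 0}], "grip_force": 60}}

```text
t: 1.1
tool_pos: [0.3536, 0.3139, 0.2309]
ee_rot: [0.075, -3.14, 0.001]
contact_force: [1.0, 0.2, 0.6]
grip_width: 0.0853
gripper_force: 0.0
```

```bash
python3 -c "
from h import *
state([.439,-.271,.057],.05)"
```

```text
t 1.1 tcp [0.3536 0.3139 0.2309] yaw 0.0481 z [-5.e-04 -4.e-04 -1.e+00] F [0.95 0.24 0.58] w 0.0853 gf 0.0
go (tool, full-scale) [-0.1146 -1.1765  0.3482] az -0.0006
```

{"method": "drive_tool", "body": {"plan": [{"jaw": -1,"dx": -0.02,"dy": -0.075,"dz": 0,"ax": 0,"ay": 0,"az": 0},{"jaw": -1,"dx": -0.02,"dy": -0.075,"dz": 0,"ax": 0,"ay": 0,"az": 0},{"jaw": -1,"dx": -0.02,"dy": -0.075,"dz": 0,"ax": 0,"ay": 0,"az": 0},{"jaw": -1,"dx": -0.02,"dy": -0.075,"dz": 0,"ax": 0,"ay": 0,"az": 0},{"jaw": -1,"dx": -0.02,"dy": -0.075,"dz": 0,"ax": 0,"ay": 0,"az": 0},{"jaw": -1,"dx": 0,"dy": -0.075,"dz": 0,"ax": 0,"ay": 0,"az": 0},{"jaw": -1,"dx": 0,"dy": -0.075,"dz": 0,"ax": 0,"ay": 0,"az": 0},{"jaw": -1,"dx": 0,"dy": -0.075,"dz": 0,"ax": 0,"ay": 0,"az": 0},{"jaw": -1,"dx": 0,"dy": -0.075,"dz": 0,"ax": 0,"ay": 0,"az": 0},{"jaw": -1,"dx": 0,"dy": -0.075,"dz": 0,"ax": 0,"ay": 0,"az": 0},{"jaw": -1,"dx": 0,"dy": -0.075,"dz": 0,"ax": 0,"ay": 0,"az": 0},{"jaw": -1,"dx": 0,"dy": -0.075,"dz": 0,"ax": 0,"ay": 0,"az": 0}]}}

```text
t: 2.1
tool_pos: [0.4243, -0.1331, 0.2311]
ee_rot: [0.074, -3.141, -0.0]
contact_force: [0.7, 0.6, 0.1]
grip_width: 0.0853
gripper_force: 0.0
```

{"method": "drive_tool", "body": {"plan": [{"jaw": -1,"dx": 0,"dy": -0.075,"dz": 0,"ax": 0,"ay": 0,"az": 0},{"jaw": -1,"dx": 0,"dy": -0.075,"dz": 0,"ax": 0,"ay": 0,"az": 0},{"jaw": -1,"dx": 0,"dy": -0.075,"dz": 0,"ax": 0,"ay": 0,"az": 0},{"jaw": -1,"dx": 0,"dy": -0.03,"dz": 0,"ax": 0,"ay": 0,"az": 0},{"jaw": -1,"dx": 0,"dy": 0,"dz": 0,"ax": 0,"ay": 0,"az": 0},{"jaw": -1,"dx": 0,"dy": 0,"dz": 0,"ax": 0,"ay": 0,"az": 0}]}}

```text
t: 2.6
tool_pos: [0.4305, -0.2587, 0.2307]
ee_rot: [0.072, -3.14, -0.003]
contact_force: [0.1, 0.4, 1.4]
grip_width: 0.0857
gripper_force: 0.0
```

```bash
python3 -c "
from h import *
state([.439,-.271,.057],.05)
for n in('scene','top'):
    c=capture(n); pickle.dump(c,open(n+'1.pkl','wb'))
a=[pickle.load(open(n+'1.pkl','rb'))['color'] for n in('scene','top')]
cv2.imwrite('pics/over.png',np.hstack([cv2.resize(a[0][150:290,350:500],(400,373)),cv2.resize(a[1][190:340,300:450],(373,373))]))"
```

```text
t 2.6 tcp [ 0.4305 -0.2587  0.2307] yaw 0.046 z [-0.0012  0.0016 -1.    ] F [0.1  0.42 1.42] w 0.0857 gf 0.0
go (tool, full-scale) [-0.0162 -0.0259  0.3474] az -0.0013
```

View pics/over.png

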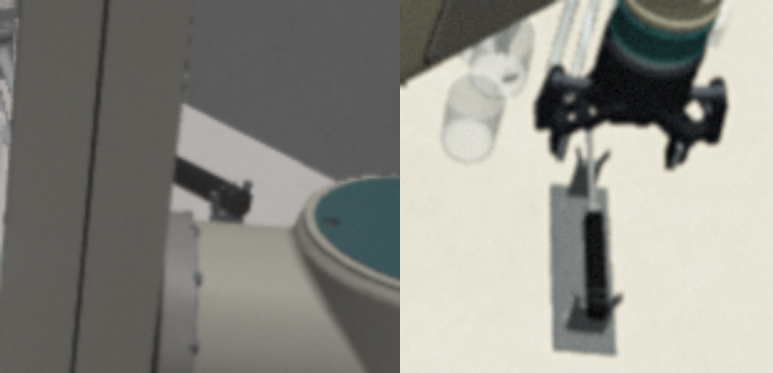

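The scene view is blocked by the arm. The top view shows the open fingers straddling the hook line, so I'll shift the remainder, go down and grip.

{"method": "drive_tool", "body": {"plan": [{"jaw": -1,"dx": -0.016,"dy": -0.026,"dz": 0,"ax": 0,"ay": 0,"az": 0},{"jaw": -1,"dx": 0,"dy": 0,"dz": 0.07,"ax": 0,"ay": 0,"az": 0},{"jaw": -1,"dx": 0,"dy": 0,"dz": 0.07,"ax": 0,"ay": 0,"az": 0},{"jaw": -1,"dx": 0,"dy": 0,"dz": 0.07,"ax": 0,"ay": 0,"az": 0},{"jaw": -1,"dx": 0,"dy": 0,"dz": 0.06,"ax": 0,"ay": 0,"az": 0},{"jaw": -1,"dx": 0,"dy": 0,"dz": 0.04,"ax": 0,"ay": 0,"az": 0},{"jaw": -1,"dx": 0,"dy": 0,"dz": 0.036,"ax": 0,"ay": 0,"az": 0},{"jaw": -1,"dx": 0,"dy": 0,"dz": 0,"ax": 0,"ay": 0,"az": 0},{"jaw": -1,"dx": 0,"dy": 0,"dz": 0,"ax": 0,"ay": 0,"az": 0}]}}

```text
t: 3.45
tool_pos: [0.4388, -0.2692, 0.0577]
ee_rot: [0.078, -3.138, -0.003]
contact_force: [0.5, 0.1, -0.5]
grip_width: 0.0856
gripper_force: 0.0
```

```bash
python3 -c "
from h import *
state([.439,-.271,.057],.05)"
```

```text
t 3.45 tcp [ 0.4388 -0.2692  0.0577] yaw 0.0495 z [-0.0022  0.002  -1.    ] F [ 0.5   0.08 -0.47] w 0.0856 gf 0.0
go (tool, full-scale) [-0.0002 -0.0037  0.0014] az -0.0001
```

{"method": "drive_tool", "body": {"plan": [{"jaw": 0,"dx": 0,"dy": -0.002,"dz": 0,"ax": 0,"ay": 0,"az": 0},{"jaw": 1,"dx": 0,"dy": 0,"dz": 0,"ax": 0,"ay": 0,"az": 0},{"jaw": 1,"dx": 0,"dy": 0,"dz": 0,"ax": 0,"ay": 0,"az": 0},{"jaw": 1,"dx": 0,"dy": 0,"dz": 0,"ax": 0,"ay": 0,"az": 0},{"jaw": 1,"dx": 0,"dy": 0,"dz": 0,"ax": 0,"ay": 0,"az": 0},{"jaw": 1,"dx": 0,"dy": 0,"dz": 0,"ax": 0,"ay": 0,"az": 0},{"jaw": 1,"dx": 0,"dy": 0,"dz": 0,"ax": 0,"ay": 0,"az": 0},{"jaw": 1,"dx": 0,"dy": 0,"dz": 0,"ax": 0,"ay": 0,"az": 0},{"jaw": 1,"dx": 0,"dy": 0,"dz": 0,"ax": 0,"ay": 0,"az": 0},{"jaw": 1,"dx": 0,"dy": 0,"dz": 0,"ax": 0,"ay": 0,"az": 0}], "grip_force": 80}}

```text
t: 4.28
tool_pos: [0.4402, -0.2728, 0.0592]
ee_rot: [-0.074, 3.14, -0.001]
contact_force: [-0.6, -0.0, 6.6]
grip_width: 0.017
gripper_force: 78.5
```

```bash
python3 -c "
from h import *
state([.439,-.271,.057],.05)"
```

```text
t 4.28 tcp [ 0.4402 -0.2728  0.0592] yaw 0.0474 z [ 1.e-03 -9.e-04 -1.e+00] F [-0.57 -0.04  6.57] w 0.017 gf 78.5
go (tool, full-scale) [0.0022 0.0038 0.0043] az -0.0008
```

{"method": "drive_tool", "body": {"plan": [{"jaw": 1,"dx": 0,"dy": 0,"dz": -0.03,"ax": 0,"ay": 0,"az": 0},{"jaw": 1,"dx": 0,"dy": 0,"dz": -0.04,"ax": 0,"ay": 0,"az": 0},{"jaw": 1,"dx": 0,"dy": 0,"dz": -0.05,"ax": 0,"ay": 0,"az": 0},{"jaw": 1,"dx": 0,"dy": 0,"dz": -0.05,"ax": 0,"ay": 0,"az": 0},{"jaw": 1,"dx": 0,"dy": 0,"dz": -0.05,"ax": 0,"ay": 0,"az": 0},{"jaw": 1,"dx": 0,"dy": 0,"dz": -0.03,"ax": 0,"ay": 0,"az": 0},{"jaw": 1,"dx": 0,"dy": 0,"dz": 0,"ax": 0,"ay": 0,"az": 0},{"jaw": 1,"dx": 0,"dy": 0,"dz": 0,"ax": 0,"ay": 0,"az": 0}]}}

```text
t: 4.95
tool_pos: [0.4398, -0.2725, 0.1834]
ee_rot: [-0.075, 3.14, -0.001]
contact_force: [-0.2, -0.3, -2.0]
grip_width: 0.0165
gripper_force: 78.1
```

```bash
python3 - <<'E'
from h import *
state([.44,.029,.185],0.0)
c=capture('top'); P=cloud(c)
hh=(P[...,2]>.16)&(P[...,2]<.24)&(P[...,1]<-.22)&(P[...,1]>-.32)&(P[...,0]>.50)&(P[...,0]<.66)
A=P[hh]
for a in np.arange(.50,.64,.01):
    B=A[abs(A[:,0]-a)<.005]
    if len(B): print(round(a,2),len(B),B.mean(0).round(3),B.max(0).round(3))
E
```

```text
t 4.95 tcp [ 0.4398 -0.2725  0.1834] yaw 0.0475 z [ 7.e-04 -7.e-04 -1.e+00] F [-0.19 -0.31 -2.05] w 0.0165 gf 78.1
go (tool, full-scale) [-0.029   0.6023 -0.0037] az 0.0151
0.57 2 [ 0.57  -0.263  0.204] [ 0.572 -0.263  0.205]
0.58 5 [ 0.58  -0.264  0.204] [ 0.584 -0.263  0.205]
0.59 9 [ 0.589 -0.265  0.204] [ 0.593 -0.263  0.207]
0.6 14 [ 0.601 -0.264  0.195] [ 0.605 -0.261  0.206]
0.61 11 [ 0.607 -0.262  0.18 ] [ 0.611 -0.26   0.199]
```

{"method": "drive_tool", "body": {"plan": [{"jaw": 1,"dx": 0,"dy": 0,"dz": -0.03,"ax": 0,"ay": 0,"az": 0.0151},{"jaw": 1,"dx": 0,"dy": 0.03,"dz": -0.02,"ax": 0,"ay": 0,"az": 0},{"jaw": 1,"dx": 0,"dy": 0.06,"dz": 0,"ax": 0,"ay": 0,"az": 0},{"jaw": 1,"dx": 0,"dy": 0.06,"dz": 0,"ax": 0,"ay": 0,"az": 0},{"jaw": 1,"dx": 0,"dy": 0.06,"dz": 0,"ax": 0,"ay": 0,"az": 0},{"jaw": 1,"dx": 0,"dy": 0.06,"dz": 0,"ax": 0,"ay": 0,"az": 0},{"jaw": 1,"dx": 0,"dy": 0.06,"dz": 0,"ax": 0,"ay": 0,"az": 0},{"jaw": 1,"dx": 0,"dy": 0.06,"dz": 0,"ax": 0,"ay": 0,"az": 0},{"jaw": 1,"dx": 0,"dy": 0.06,"dz": 0,"ax": 0,"ay": 0,"az": 0},{"jaw": 1,"dx": 0,"dy": 0.06,"dz": 0,"ax": 0,"ay": 0,"az": 0},{"jaw": 1,"dx": 0,"dy": 0.06,"dz": 0,"ax": 0,"ay": 0,"az": 0},{"jaw": 1,"dx": 0,"dy": 0.03,"dz": 0,"ax": 0,"ay": 0,"az": 0}]}}

```text
t: 6.0
tool_pos: [0.4374, 0.0311, 0.2068]
ee_rot: [0.006, -3.138, -0.003]
contact_force: [0.5, 0.1, -1.6]
grip_width: 0.0168
gripper_force: 78.4
```

{"method": "drive_tool", "body": {"plan": [{"jaw": 1,"dx": 0,"dy": 0,"dz": 0.05,"ax": 0,"ay": 0,"az": 0},{"jaw": 1,"dx": 0,"dy": 0,"dz": 0.05,"ax": 0,"ay": 0,"az": 0},{"jaw": 1,"dx": 0,"dy": 0,"dz": 0.05,"ax": 0,"ay": 0,"az": 0},{"jaw": 1,"dx": 0,"dy": 0,"dz": 0.04,"ax": 0,"ay": 0,"az": 0},{"jaw": 1,"dx": 0,"dy": 0,"dz": 0,"ax": 0,"ay": 0,"az": 0},{"jaw": 1,"dx": 0,"dy": 0,"dz": 0,"ax": 0,"ay": 0,"az": 0}]}}

```text
t: 6.5
tool_pos: [0.4369, 0.0284, 0.1115]
ee_rot: [0.002, -3.136, -0.001]
contact_force: [-0.8, 0.1, -1.3]
grip_width: 0.0165
gripper_force: 78.4
```

```bash
python3 - <<'E'
from h import *
state([.602,.028,.105],0.0)
for n in('top','scene'):
    c=capture(n); P=cloud(c); pickle.dump(c,open(n+'2.pkl','wb'))
    hh=(P[...,2]>.075)&(P[...,2]<.15)&(P[...,1]<.07)&(P[...,1]>-.02)&(P[...,0]>.50)&(P[...,0]<.65)
    A=P[hh]
    for a in np.arange(.54,.64,.01):
        B=A[abs(A[:,0]-a)<.005]
        if len(B): print(n,round(a,2),len(B),B.mean(0).round(3),B.max(0).round(3),B.min(0).round(3))
E
```

```text
t 6.5 tcp [0.4369 0.0284 0.1115] yaw 0.001 z [-5.6e-03  8.0e-04 -1.0e+00] F [-0.77  0.12 -1.28] w 0.0165 gf 78.4
go (tool, full-scale) [-0.3303 -0.0011  0.0111] az 0.0003
scene 0.54 7 [0.541 0.031 0.129] [0.545 0.034 0.132] [0.535 0.03  0.127]
scene 0.55 7 [0.551 0.031 0.131] [0.553 0.033 0.133] [0.545 0.028 0.128]
scene 0.56 8 [0.561 0.031 0.13 ] [0.565 0.033 0.132] [0.556 0.029 0.126]
scene 0.57 5 [0.569 0.03  0.131] [0.573 0.033 0.133] [0.566 0.029 0.129]
scene 0.58 10 [0.579 0.031 0.129] [0.584 0.033 0.132] [0.575 0.025 0.126]
scene 0.59 8 [0.591 0.03  0.13 ] [0.594 0.034 0.132] [0.586 0.028 0.127]
scene 0.6 26 [0.601 0.031 0.113] [0.605 0.033 0.132] [0.596 0.027 0.096]
scene 0.61 11 [0.607 0.031 0.112] [0.609 0.032 0.121] [0.606 0.029 0.1  ]
```

The hook is lined up in y, with its prong at x of about 0.6035 and its end at z of about 0.094, above the loop. Next I advance 165 mm at this height.

{"method": "drive_tool", "body": {"plan": [{"jaw": 1,"dx": -0.03,"dy": 0,"dz": 0,"ax": 0,"ay": 0,"az": 0},{"jaw": 1,"dx": -0.04,"dy": 0,"dz": 0,"ax": 0,"ay": 0,"az": 0},{"jaw": 1,"dx": -0.04,"dy": 0,"dz": 0,"ax": 0,"ay": 0,"az": 0},{"jaw": 1,"dx": -0.04,"dy": 0,"dz": 0,"ax": 0,"ay": 0,"az": 0},{"jaw": 1,"dx": -0.04,"dy": 0,"dz": 0,"ax": 0,"ay": 0,"az": 0},{"jaw": 1,"dx": -0.04,"dy": 0,"dz": 0,"ax": 0,"ay": 0,"az": 0},{"jaw": 1,"dx": -0.04,"dy": 0,"dz": 0,"ax": 0,"ay": 0,"az": 0},{"jaw": 1,"dx": -0.04,"dy": 0,"dz": 0,"ax": 0,"ay": 0,"az": 0},{"jaw": 1,"dx": -0.02,"dy": 0,"dz": 0,"ax": 0,"ay": 0,"az": 0},{"jaw": 1,"dx": 0,"dy": 0,"dz": 0,"ax": 0,"ay": 0,"az": 0},{"jaw": 1,"dx": 0,"dy": 0,"dz": 0,"ax": 0,"ay": 0,"az": 0}]}}

```text
t: 7.52
tool_pos: [0.6048, 0.0277, 0.1141]
ee_rot: [-0.0, 3.141, -0.0]
contact_force: [-1.1, -0.2, -2.0]
grip_width: 0.0166
gripper_force: 78.3
```

```bash
python3 - <<'E'
from h import *
state([.602,.028,.07],0.0)
for n in('scene','top'):
    c=capture(n); P=cloud(c); pickle.dump(c,open(n+'3.pkl','wb'))
    hh=(P[...,2]>.075)&(P[...,2]<.15)&(P[...,1]<.045)&(P[...,1]>.015)&(P[...,0]>.70)&(P[...,0]<.785)
    A=P[hh]
    for a in np.arange(.70,.79,.01):
        B=A[abs(A[:,0]-a)<.005]
        if len(B): print(n,round(a,2),len(B),B.mean(0).round(3),B.max(0).round(3),B.min(0).round(3))
c=pickle.load(open('scene3.pkl','rb'))
cv2.imwrite("pics/near.png",cv2.resize(c["color"][140:215,210:310],None,fx=7,fy=7,interpolation=cv2.INTER_CUBIC))
E
```

```text
t 7.52 tcp [0.6048 0.0277 0.1141] yaw 0.0002 z [ 3.e-04 -0.e+00 -1.e+00] F [-1.09 -0.21 -2.  ] w 0.0166 gf 78.3
go (tool, full-scale) [0.0057 0.0006 0.0882] az 0.0001
scene 0.71 2 [0.71  0.032 0.129] [0.712 0.032 0.13 ] [0.707 0.031 0.129]
scene 0.72 2 [0.722 0.031 0.13 ] [0.725 0.032 0.131] [0.72  0.031 0.129]
scene 0.73 4 [0.732 0.03  0.13 ] [0.735 0.031 0.132] [0.73  0.029 0.128]
scene 0.74 5 [0.74  0.031 0.131] [0.743 0.033 0.133] [0.737 0.029 0.129]
scene 0.75 4 [0.75  0.029 0.132] [0.752 0.031 0.133] [0.748 0.027 0.13 ]
scene 0.76 6 [0.759 0.03  0.131] [0.761 0.033 0.135] [0.758 0.026 0.127]
scene 0.77 31 [0.77  0.029 0.111] [0.775 0.033 0.132] [0.766 0.024 0.096]
scene 0.78 3 [0.779 0.026 0.087] [0.782 0.031 0.111] [0.776 0.023 0.075]
```

View pics/near.png

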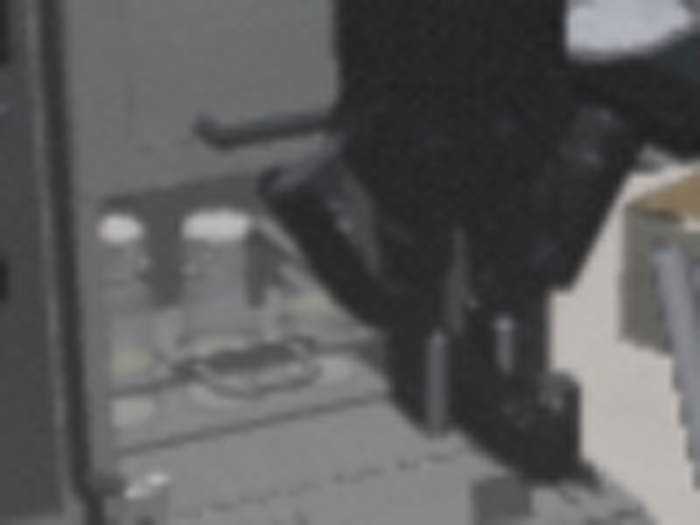

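The scene view shows the rod over the loop, which sits around (250,365). The measured prong at (0.770, 0.028) falls inside the opening (x 0.7585–0.7835). I'll lower it carefully past the loop's height.

{"method": "drive_tool", "body": {"plan": [{"jaw": 1,"dx": 0.003,"dy": 0,"dz": 0.015,"ax": 0,"ay": 0,"az": 0},{"jaw": 1,"dx": 0,"dy": 0,"dz": 0.015,"ax": 0,"ay": 0,"az": 0},{"jaw": 1,"dx": 0,"dy": 0,"dz": 0.003,"ax": 0,"ay": 0,"az": 0},{"jaw": 1,"dx": 0,"dy": 0,"dz": 0.003,"ax": 0,"ay": 0,"az": 0},{"jaw": 1,"dx": 0,"dy": 0,"dz": 0.003,"ax": 0,"ay": 0,"az": 0},{"jaw": 1,"dx": 0,"dy": 0,"dz": 0.003,"ax": 0,"ay": 0,"az": 0},{"jaw": 1,"dx": 0,"dy": 0,"dz": 0.003,"ax": 0,"ay": 0,"az": 0},{"jaw": 1,"dx": 0,"dy": 0,"dz": 0,"ax": 0,"ay": 0,"az": 0},{"jaw": 1,"dx": 0,"dy": 0,"dz": 0,"ax": 0,"ay": 0,"az": 0}]}}

```text
t: 8.37
tool_pos: [0.6032, 0.0277, 0.0908]
ee_rot: [-0.0, 3.142, -0.0]
contact_force: [-0.7, -0.7, -0.4]
grip_width: 0.0171
gripper_force: 78.3
```

```bash
python3 - <<'E'
from h import *
state([.603,.0275,.07],0.0)
for n in('scene',):
    c=capture(n); P=cloud(c); pickle.dump(c,open(n+'3.pkl','wb'))
    hh=(P[...,2]>.055)&(P[...,2]<.12)&(P[...,1]<.045)&(P[...,1]>.015)&(P[...,0]>.73)&(P[...,0]<.785)
    A=P[hh]
    for a in np.arange(.73,.79,.01):
        B=A[abs(A[:,0]-a)<.005]
        if len(B): print(n,round(a,2),len(B),B.mean(0).round(3),B.max(0).round(3),B.min(0).round(3))
E
```

```text
t 8.37 tcp [0.6032 0.0277 0.0908] yaw 0.0002 z [ 0. -0. -1.] F [-0.71 -0.7  -0.44] w 0.0171 gf 78.3
go (tool, full-scale) [ 0.0004 -0.0005  0.0417] az 0.0001
scene 0.73 2 [0.733 0.031 0.107] [0.733 0.031 0.108] [0.733 0.031 0.106]
scene 0.74 6 [0.74  0.031 0.109] [0.745 0.033 0.11 ] [0.736 0.03  0.108]
scene 0.75 15 [0.753 0.031 0.079] [0.755 0.044 0.11 ] [0.749 0.018 0.069]
scene 0.76 16 [0.759 0.03  0.087] [0.765 0.04  0.109] [0.755 0.017 0.068]
scene 0.77 20 [0.768 0.03  0.089] [0.773 0.033 0.101] [0.765 0.026 0.075]
scene 0.78 26 [0.782 0.032 0.071] [0.785 0.043 0.077] [0.78  0.017 0.064]
```

{"method": "drive_tool", "body": {"plan": [{"jaw": 1,"dx": 0,"dy": 0,"dz": 0.003,"ax": 0,"ay": 0,"az": 0},{"jaw": 1,"dx": 0,"dy": 0,"dz": 0.003,"ax": 0,"ay": 0,"az": 0},{"jaw": 1,"dx": 0,"dy": 0,"dz": 0.003,"ax": 0,"ay": 0,"az": 0},{"jaw": 1,"dx": 0,"dy": 0,"dz": 0.003,"ax": 0,"ay": 0,"az": 0},{"jaw": 1,"dx": 0,"dy": 0,"dz": 0.003,"ax": 0,"ay": 0,"az": 0},{"jaw": 1,"dx": 0,"dy": 0,"dz": 0,"ax": 0,"ay": 0,"az": 0}]}}

```text
t: 8.92
tool_pos: [0.6028, 0.0277, 0.0828]
ee_rot: [0.0, -3.141, -0.0]
contact_force: [-0.7, 0.6, -1.7]
grip_width: 0.0168
gripper_force: 78.3
```

{"method": "drive_tool", "body": {"plan": [{"jaw": 1,"dx": 0,"dy": 0,"dz": 0.006,"ax": 0,"ay": 0,"az": 0},{"jaw": 1,"dx": 0,"dy": 0,"dz": 0.006,"ax": 0,"ay": 0,"az": 0},{"jaw": 1,"dx": 0,"dy": 0,"dz": 0.006,"ax": 0,"ay": 0,"az": 0},{"jaw": 1,"dx": 0,"dy": 0,"dz": 0.006,"ax": 0,"ay": 0,"az": 0},{"jaw": 1,"dx": 0,"dy": 0,"dz": 0,"ax": 0,"ay": 0,"az": 0},{"jaw": 1,"dx": 0,"dy": 0,"dz": 0,"ax": 0,"ay": 0,"az": 0}]}}

```text
t: 9.42
tool_pos: [0.6028, 0.0277, 0.0709]
ee_rot: [0.0, -3.141, -0.0]
contact_force: [-0.2, -0.4, -1.7]
grip_width: 0.0164
gripper_force: 78.3
```

```bash
python3 - <<'E'
from h import *
state()
c=capture('scene'); P=cloud(c); pickle.dump(c,open('scene4.pkl','wb'))
hh=(P[...,2]>.055)&(P[...,2]<.12)&(P[...,1]<.045)&(P[...,1]>.015)&(P[...,0]>.73)&(P[...,0]<.79)
A=P[hh]
for a in np.arange(.73,.79,.01):
    B=A[abs(A[:,0]-a)<.005]
    if len(B): print(round(a,2),len(B),B.mean(0).round(3),B.max(0).round(3),B.min(0).round(3))
E
```

```text
t 9.42 tcp [0.6028 0.0277 0.0709] yaw 0.0001 z [-9.e-04  0.e+00 -1.e+00] F [-0.19 -0.38 -1.74] w 0.0164 gf 78.3
0.73 2 [0.733 0.031 0.085] [0.734 0.032 0.086] [0.732 0.03  0.083]
0.74 4 [0.74  0.032 0.088] [0.743 0.033 0.088] [0.736 0.031 0.086]
0.75 19 [0.753 0.031 0.075] [0.755 0.043 0.09 ] [0.749 0.019 0.068]
0.76 12 [0.76  0.034 0.076] [0.763 0.044 0.09 ] [0.756 0.029 0.06 ]
0.77 16 [0.769 0.029 0.069] [0.774 0.032 0.082] [0.766 0.025 0.056]
0.78 21 [0.783 0.034 0.071] [0.784 0.044 0.076] [0.781 0.017 0.065]
0.79 16 [0.788 0.032 0.07 ] [0.79  0.044 0.084] [0.785 0.025 0.058]
```

The prong hangs in the loop, with its axis at x 0.769 and its low end at about z 0.053. Next I take up the slack slowly.

{"method": "drive_tool", "body": {"plan": [{"jaw": 1,"dx": 0.003,"dy": 0,"dz": 0,"ax": 0,"ay": 0,"az": 0},{"jaw": 1,"dx": 0.003,"dy": 0,"dz": 0,"ax": 0,"ay": 0,"az": 0},{"jaw": 1,"dx": 0.002,"dy": 0,"dz": 0,"ax": 0,"ay": 0,"az": 0},{"jaw": 1,"dx": 0.002,"dy": 0,"dz": 0,"ax": 0,"ay": 0,"az": 0},{"jaw": 1,"dx": 0.002,"dy": 0,"dz": 0,"ax": 0,"ay": 0,"az": 0},{"jaw": 1,"dx": 0.002,"dy": 0,"dz": 0,"ax": 0,"ay": 0,"az": 0},{"jaw": 1,"dx": 0.002,"dy": 0,"dz": 0,"ax": 0,"ay": 0,"az": 0},{"jaw": 1,"dx": 0.002,"dy": 0,"dz": 0,"ax": 0,"ay": 0,"az": 0},{"jaw": 1,"dx": 0.002,"dy": 0,"dz": 0,"ax": 0,"ay": 0,"az": 0},{"jaw": 1,"dx": 0.002,"dy": 0,"dz": 0,"ax": 0,"ay": 0,"az": 0}]}}

```text
t: 10.3
tool_pos: [0.5929, 0.0277, 0.0716]
ee_rot: [-0.0, 3.14, -0.0]
contact_force: [2.6, -0.1, -2.8]
grip_width: 0.0165
gripper_force: 78.3
```

{"method": "drive_tool", "body": {"plan": [{"jaw": 1,"dx": 0.003,"dy": 0,"dz": 0,"ax": 0,"ay": 0,"az": 0},{"jaw": 1,"dx": 0.004,"dy": 0,"dz": 0,"ax": 0,"ay": 0,"az": 0},{"jaw": 1,"dx": 0.005,"dy": 0,"dz": 0,"ax": 0,"ay": 0,"az": 0},{"jaw": 1,"dx": 0.005,"dy": 0,"dz": 0,"ax": 0,"ay": 0,"az": 0},{"jaw": 1,"dx": 0.005,"dy": 0,"dz": 0,"ax": 0,"ay": 0,"az": 0},{"jaw": 1,"dx": 0.005,"dy": 0,"dz": 0,"ax": 0,"ay": 0,"az": 0},{"jaw": 1,"dx": 0.005,"dy": 0,"dz": 0,"ax": 0,"ay": 0,"az": 0},{"jaw": 1,"dx": 0.005,"dy": 0,"dz": 0,"ax": 0,"ay": 0,"az": 0},{"jaw": 1,"dx": 0.005,"dy": 0,"dz": 0,"ax": 0,"ay": 0,"az": 0},{"jaw": 1,"dx": 0.005,"dy": 0,"dz": 0,"ax": 0,"ay": 0,"az": 0}]}}

```text
t: 11.13
tool_pos: [0.5685, 0.0277, 0.0714]
ee_rot: [-0.0, 3.141, -0.0]
contact_force: [2.0, 1.0, -2.5]
grip_width: 0.0166
gripper_force: 78.3
```

```bash
cat >> h.py <<'E'
def rackx():
    c=capture('scene'); P=cloud(c); pickle.dump(c,open('sceneR.pkl','wb'))
    m=lambda z0,z1,y0,y1,x0,x1:P[(P[...,2]>z0)&(P[...,2]<z1)&(P[...,1]>y0)&(P[...,1]<y1)&(P[...,0]>x0)&(P[...,0]<x1)]
    for k,(y0,y1) in dict(left=(.06,.09),right=(-.035,0)).items():
        A=m(.045,.074,y0,y1,.64,.83)
        if len(A)>5: print("face",k,len(A),np.percentile(A[:,0],[5,10,25,50,75]).round(4))
E
python3 - <<'E'
from h import *
state(); rackx()
E
```

```text
t 11.13 tcp [0.5685 0.0277 0.0714] yaw 0.0001 z [ 3.e-04 -0.e+00 -1.e+00] F [ 1.97  1.03 -2.53] w 0.0166 gf 78.3
face left 180 [0.6527 0.6535 0.6553 0.7589 0.7688]
face right 39 [0.6533 0.6539 0.7549 0.7604 0.7705]
```

The rack is following at 2–3 N. I'll continue steadily and slow down before the catch.

{"method": "drive_tool", "body": {"plan": [{"jaw": 1,"dx": 0.006,"dy": 0,"dz": 0,"ax": 0,"ay": 0,"az": 0},{"jaw": 1,"dx": 0.006,"dy": 0,"dz": 0,"ax": 0,"ay": 0,"az": 0},{"jaw": 1,"dx": 0.006,"dy": 0,"dz": 0,"ax": 0,"ay": 0,"az": 0},{"jaw": 1,"dx": 0.006,"dy": 0,"dz": 0,"ax": 0,"ay": 0,"az": 0},{"jaw": 1,"dx": 0.006,"dy": 0,"dz": 0,"ax": 0,"ay": 0,"az": 0},{"jaw": 1,"dx": 0.006,"dy": 0,"dz": 0,"ax": 0,"ay": 0,"az": 0},{"jaw": 1,"dx": 0.006,"dy": 0,"dz": 0,"ax": 0,"ay": 0,"az": 0},{"jaw": 1,"dx": 0.006,"dy": 0,"dz": 0,"ax": 0,"ay": 0,"az": 0},{"jaw": 1,"dx": 0.006,"dy": 0,"dz": 0,"ax": 0,"ay": 0,"az": 0},{"jaw": 1,"dx": 0.006,"dy": 0,"dz": 0,"ax": 0,"ay": 0,"az": 0},{"jaw": 1,"dx": 0.006,"dy": 0,"dz": 0,"ax": 0,"ay": 0,"az": 0},{"jaw": 1,"dx": 0.006,"dy": 0,"dz": 0,"ax": 0,"ay": 0,"az": 0}]}}

```text
t: 12.18
tool_pos: [0.5323, 0.0277, 0.0713]
ee_rot: [-0.0, 3.142, -0.0]
contact_force: [2.4, 0.3, -2.5]
grip_width: 0.017
gripper_force: 78.3
```

{"method": "drive_tool", "body": {"plan": [{"jaw": 1,"dx": 0.006,"dy": 0,"dz": 0,"ax": 0,"ay": 0,"az": 0},{"jaw": 1,"dx": 0.006,"dy": 0,"dz": 0,"ax": 0,"ay": 0,"az": 0},{"jaw": 1,"dx": 0.006,"dy": 0,"dz": 0,"ax": 0,"ay": 0,"az": 0},{"jaw": 1,"dx": 0.006,"dy": 0,"dz": 0,"ax": 0,"ay": 0,"az": 0},{"jaw": 1,"dx": 0.006,"dy": 0,"dz": 0,"ax": 0,"ay": 0,"az": 0},{"jaw": 1,"dx": 0.006,"dy": 0,"dz": 0,"ax": 0,"ay": 0,"az": 0},{"jaw": 1,"dx": 0.005,"dy": 0,"dz": 0,"ax": 0,"ay": 0,"az": 0},{"jaw": 1,"dx": 0.004,"dy": 0,"dz": 0,"ax": 0,"ay": 0,"az": 0}]}}

```text
t: 12.85
tool_pos: [0.5098, 0.0277, 0.0713]
ee_rot: [0.0, -3.142, 0.0]
contact_force: [2.6, -0.2, -1.4]
grip_width: 0.017
gripper_force: 78.3
```

```bash
python3 - <<'E'
from h import *
state(); rackx()
E
```

```text
t 12.85 tcp [0.5098 0.0277 0.0713] yaw 0.0002 z [-1.e-04 -0.e+00 -1.e+00] F [ 2.62 -0.23 -1.44] w 0.017 gf 78.3
face left 195 [0.6522 0.6528 0.6549 0.7021 0.7105]
face right 33 [0.6513 0.6516 0.6546 0.6955 0.7055]
```

{"method": "drive_tool", "body": {"plan": [{"jaw": 1,"dx": 0.003,"dy": 0,"dz": 0,"ax": 0,"ay": 0,"az": 0},{"jaw": 1,"dx": 0.003,"dy": 0,"dz": 0,"ax": 0,"ay": 0,"az": 0},{"jaw": 1,"dx": 0.003,"dy": 0,"dz": 0,"ax": 0,"ay": 0,"az": 0},{"jaw": 1,"dx": 0.003,"dy": 0,"dz": 0,"ax": 0,"ay": 0,"az": 0},{"jaw": 1,"dx": 0.003,"dy": 0,"dz": 0,"ax": 0,"ay": 0,"az": 0},{"jaw": 1,"dx": 0.003,"dy": 0,"dz": 0,"ax": 0,"ay": 0,"az": 0},{"jaw": 1,"dx": 0.003,"dy": 0,"dz": 0,"ax": 0,"ay": 0,"az": 0},{"jaw": 1,"dx": 0.003,"dy": 0,"dz": 0,"ax": 0,"ay": 0,"az": 0},{"jaw": 1,"dx": 0.003,"dy": 0,"dz": 0,"ax": 0,"ay": 0,"az": 0},{"jaw": 1,"dx": 0.002,"dy": 0,"dz": 0,"ax": 0,"ay": 0,"az": 0}]}}

```text
t: 13.73
tool_pos: [0.4954, 0.0277, 0.0713]
ee_rot: [0.0, -3.141, -0.0]
contact_force: [2.1, 0.3, -1.5]
grip_width: 0.0167
gripper_force: 78.3
```

{"method": "drive_tool", "body": {"plan": [{"jaw": 1,"dx": 0.002,"dy": 0,"dz": 0,"ax": 0,"ay": 0,"az": 0},{"jaw": 1,"dx": 0.002,"dy": 0,"dz": 0,"ax": 0,"ay": 0,"az": 0},{"jaw": 1,"dx": 0.002,"dy": 0,"dz": 0,"ax": 0,"ay": 0,"az": 0},{"jaw": 1,"dx": 0.002,"dy": 0,"dz": 0,"ax": 0,"ay": 0,"az": 0}]}}

```text
t: 14.07
tool_pos: [0.4916, 0.0277, 0.0713]
ee_rot: [-0.0, 3.142, -0.0]
contact_force: [2.5, -0.5, -1.1]
grip_width: 0.0165
gripper_force: 78.3
```

{"method": "drive_tool", "body": {"plan": [{"jaw": 1,"dx": 0.002,"dy": 0,"dz": 0,"ax": 0,"ay": 0,"az": 0},{"jaw": 1,"dx": 0.002,"dy": 0,"dz": 0,"ax": 0,"ay": 0,"az": 0},{"jaw": 1,"dx": 0.002,"dy": 0,"dz": 0,"ax": 0,"ay": 0,"az": 0},{"jaw": 1,"dx": 0.002,"dy": 0,"dz": 0,"ax": 0,"ay": 0,"az": 0}]}}

```text
t: 14.4
tool_pos: [0.4876, 0.0277, 0.0713]
ee_rot: [-0.0, 3.141, -0.0]
contact_force: [3.5, -0.4, -1.9]
grip_width: 0.0169
gripper_force: 78.3
```

```bash
python3 - <<'E'
from h import *
state(); rackx()
E
```

```text
t 14.4 tcp [0.4876 0.0277 0.0713] yaw 0.0001 z [ 1.e-04 -0.e+00 -1.e+00] F [ 3.47 -0.37 -1.94] w 0.0169 gf 78.3
face left 185 [0.6536 0.6544 0.6562 0.6794 0.6887]
face right 38 [0.6516 0.6521 0.6561 0.6853 0.6944]
```

{"method": "drive_tool", "body": {"plan": [{"jaw": 1,"dx": 0.002,"dy": 0,"dz": 0,"ax": 0,"ay": 0,"az": 0},{"jaw": 1,"dx": 0.002,"dy": 0,"dz": 0,"ax": 0,"ay": 0,"az": 0},{"jaw": 1,"dx": 0.002,"dy": 0,"dz": 0,"ax": 0,"ay": 0,"az": 0},{"jaw": 1,"dx": 0.002,"dy": 0,"dz": 0,"ax": 0,"ay": 0,"az": 0}]}}

```text
t: 14.78
tool_pos: [0.4839, 0.0277, 0.0714]
ee_rot: [-0.0, 3.141, 0.0]
contact_force: [2.8, -0.4, -1.8]
grip_width: 0.0166
gripper_force: 78.3
```

{"method": "drive_tool", "body": {"plan": [{"jaw": 1,"dx": 0.002,"dy": 0,"dz": 0,"ax": 0,"ay": 0,"az": 0},{"jaw": 1,"dx": 0.002,"dy": 0,"dz": 0,"ax": 0,"ay": 0,"az": 0},{"jaw": 1,"dx": 0.002,"dy": 0,"dz": 0,"ax": 0,"ay": 0,"az": 0}]}}

```text
t: 15.03
tool_pos: [0.481, 0.0277, 0.0715]
ee_rot: [-0.0, 3.141, -0.0]
contact_force: [4.8, 0.0, -2.5]
grip_width: 0.0168
gripper_force: 78.3
```

{"method": "drive_tool", "body": {"plan": [{"jaw": 1,"dx": 0.002,"dy": 0,"dz": 0,"ax": 0,"ay": 0,"az": 0},{"jaw": 1,"dx": 0.002,"dy": 0,"dz": 0,"ax": 0,"ay": 0,"az": 0}]}}

```text
t: 15.2
tool_pos: [0.479, 0.0277, 0.0715]
ee_rot: [-0.0, 3.141, 0.0]
contact_force: [4.8, -1.2, -2.3]
grip_width: 0.0163
gripper_force: 78.2
```

```bash
python3 - <<'E'
from h import *
state(); rackx()
E
```

```text
t 15.2 tcp [0.479  0.0277 0.0715] yaw 0.0001 z [ 0.001  0.    -1.   ] F [ 4.83 -1.15 -2.28] w 0.0163 gf 78.2
face left 180 [0.6523 0.6535 0.6555 0.6689 0.6807]
face right 29 [0.6505 0.6556 0.6676 0.6813 0.694 ]
```

{"method": "drive_tool", "body": {"plan": [{"jaw": 1,"dx": 0.002,"dy": 0,"dz": 0,"ax": 0,"ay": 0,"az": 0},{"jaw": 1,"dx": 0.002,"dy": 0,"dz": 0,"ax": 0,"ay": 0,"az": 0}]}}

```text
t: 15.42
tool_pos: [0.4773, 0.0277, 0.0715]
ee_rot: [-0.0, 3.14, -0.0]
contact_force: [5.8, 0.0, -1.7]
grip_width: 0.0165
gripper_force: 78.2
```

{"method": "drive_tool", "body": {"plan": [{"jaw": 1,"dx": 0.002,"dy": 0,"dz": 0,"ax": 0,"ay": 0,"az": 0},{"jaw": 1,"dx": 0.002,"dy": 0,"dz": 0,"ax": 0,"ay": 0,"az": 0}]}}

```text
t: 15.58
tool_pos: [0.4749, 0.0276, 0.0715]
ee_rot: [-0.0, 3.141, -0.0]
contact_force: [3.8, -0.2, -1.9]
grip_width: 0.0167
gripper_force: 78.2
```

{"method": "drive_tool", "body": {"plan": [{"jaw": 1,"dx": 0.002,"dy": 0,"dz": 0,"ax": 0,"ay": 0,"az": 0},{"jaw": 1,"dx": 0.002,"dy": 0,"dz": 0,"ax": 0,"ay": 0,"az": 0}]}}

```text
t: 15.75
tool_pos: [0.472, 0.0276, 0.0712]
ee_rot: [-0.0, -3.141, 0.0]
contact_force: [2.0, -0.4, -0.6]
grip_width: 0.0165
gripper_force: 78.4
```

The force peaked at about 6 N and fell to 2 N, so the crest is passed. I'll feel for the tabs in small steps.

{"method": "drive_tool", "body": {"plan": [{"jaw": 1,"dx": 0.001,"dy": 0,"dz": 0,"ax": 0,"ay": 0,"az": 0},{"jaw": 1,"dx": 0.001,"dy": 0,"dz": 0,"ax": 0,"ay": 0,"az": 0}]}}

```text
t: 15.92
tool_pos: [0.471, 0.0278, 0.0712]
ee_rot: [0.0, -3.141, -0.0]
contact_force: [2.4, -0.1, -0.8]
grip_width: 0.017
gripper_force: 78.4
```

{"method": "drive_tool", "body": {"plan": [{"jaw": 1,"dx": 0.001,"dy": 0,"dz": 0,"ax": 0,"ay": 0,"az": 0}]}}

```text
t: 16.0
tool_pos: [0.4706, 0.0278, 0.0712]
ee_rot: [0.0, -3.141, -0.0]
contact_force: [2.0, 0.3, -2.4]
grip_width: 0.0163
gripper_force: 78.4
```

{"method": "drive_tool", "body": {"plan": [{"jaw": 1,"dx": 0.001,"dy": 0,"dz": 0,"ax": 0,"ay": 0,"az": 0}]}}

```text
t: 16.08
tool_pos: [0.4702, 0.0278, 0.0712]
ee_rot: [0.001, -3.141, -0.0]
contact_force: [2.6, 0.7, -1.9]
grip_width: 0.0165
gripper_force: 78.4
```

```bash
python3 - <<'E'
from h import *
state(); rackx()
c=pickle.load(open('sceneR.pkl','rb'))
cv2.imwrite("pics/home.png",cv2.resize(c["color"][150:245,210:310],None,fx=6,fy=6,interpolation=cv2.INTER_CUBIC))
E
```

```text
t 16.08 tcp [0.4702 0.0278 0.0712] yaw 0.0003 z [-5.e-04  3.e-04 -1.e+00] F [ 2.59  0.72 -1.91] w 0.0165 gf 78.4
face left 156 [0.6525 0.6535 0.6546 0.659  0.6691]
face right 35 [0.6636 0.6696 0.6713 0.6767 0.6858]
```

View pics/home.png

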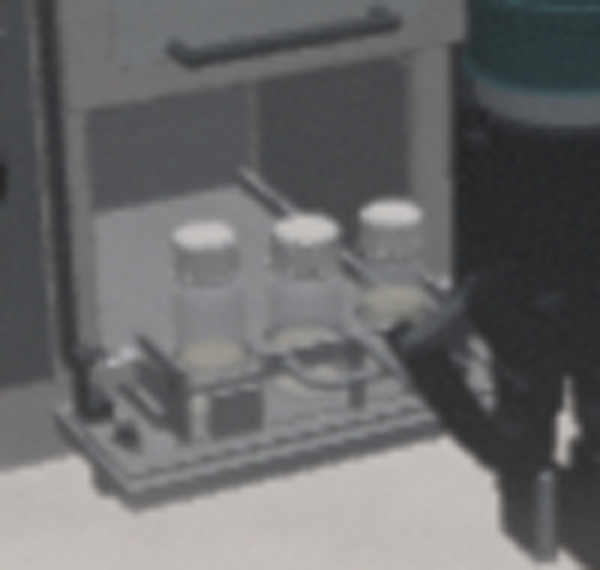

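The rack is close to the tab (left tab at (237,410)), the vials are standing and the prong is in the loop. I'll keep feeling.

{"method": "drive_tool", "body": {"plan": [{"jaw": 1,"dx": 0.001,"dy": 0,"dz": 0,"ax": 0,"ay": 0,"az": 0},{"jaw": 1,"dx": 0.001,"dy": 0,"dz": 0,"ax": 0,"ay": 0,"az": 0}]}}

```text
t: 16.3
tool_pos: [0.4695, 0.0279, 0.0713]
ee_rot: [0.001, -3.141, -0.001]
contact_force: [2.8, 0.8, -2.2]
grip_width: 0.0169
gripper_force: 78.3
```

{"method": "drive_tool", "body": {"plan": [{"jaw": 1,"dx": 0.001,"dy": 0,"dz": 0,"ax": 0,"ay": 0,"az": 0}]}}

```text
t: 16.38
tool_pos: [0.4692, 0.0278, 0.0713]
ee_rot: [-0.001, 3.141, 0.0]
contact_force: [3.0, 0.1, -1.7]
grip_width: 0.0166
gripper_force: 78.3
```

{"method": "drive_tool", "body": {"plan": [{"jaw": 1,"dx": 0.001,"dy": 0,"dz": 0,"ax": 0,"ay": 0,"az": 0}]}}

```text
t: 16.47
tool_pos: [0.4688, 0.0278, 0.0713]
ee_rot: [-0.001, 3.141, 0.0]
contact_force: [3.6, 0.1, -2.8]
grip_width: 0.0168
gripper_force: 78.3
```

{"method": "drive_tool", "body": {"plan": [{"jaw": 1,"dx": 0.001,"dy": 0,"dz": 0,"ax": 0,"ay": 0,"az": 0}]}}

```text
t: 16.55
tool_pos: [0.4686, 0.0278, 0.0714]
ee_rot: [-0.001, 3.141, 0.0]
contact_force: [4.1, 0.6, -2.4]
grip_width: 0.0163
gripper_force: 78.2
```

{"method": "drive_tool", "body": {"plan": [{"jaw": 1,"dx": 0.001,"dy": 0,"dz": 0,"ax": 0,"ay": 0,"az": 0}]}}

```text
t: 16.63
tool_pos: [0.4685, 0.0278, 0.0715]
ee_rot: [-0.0, 3.14, 0.0]
contact_force: [5.4, 0.1, -3.0]
grip_width: 0.0167
gripper_force: 78.2
```

{"method": "drive_tool", "body": {"plan": [{"jaw": 1,"dx": 0,"dy": 0,"dz": 0,"ax": 0,"ay": 0,"az": 0},{"jaw": 1,"dx": 0,"dy": 0,"dz": 0,"ax": 0,"ay": 0,"az": 0}]}}

```text
t: 16.8
tool_pos: [0.4685, 0.0277, 0.0715]
ee_rot: [-0.001, 3.14, 0.0]
contact_force: [4.9, 1.3, -2.5]
grip_width: 0.0169
gripper_force: 78.2
```

{"method": "drive_tool", "body": {"plan": [{"jaw": 1,"dx": 0.001,"dy": 0,"dz": 0,"ax": 0,"ay": 0,"az": 0}]}}

```text
t: 16.88
tool_pos: [0.4685, 0.0277, 0.0716]
ee_rot: [-0.0, 3.139, 0.0]
contact_force: [6.0, 0.4, -3.8]
grip_width: 0.0166
gripper_force: 78.1
```

{"method": "drive_tool", "body": {"plan": [{"jaw": 1,"dx": 0.001,"dy": 0,"dz": 0,"ax": 0,"ay": 0,"az": 0},{"jaw": 1,"dx": 0,"dy": 0,"dz": 0,"ax": 0,"ay": 0,"az": 0}]}}

```text
t: 17.05
tool_pos: [0.4684, 0.0277, 0.0718]
ee_rot: [-0.001, 3.138, 0.0]
contact_force: [7.4, 1.2, -4.2]
grip_width: 0.0168
gripper_force: 78.0
```

```bash
python3 - <<'E'
from h import *
state(); rackx()
c=pickle.load(open('sceneR.pkl','rb')); f=lambda uv:np.array(uv)/6+[210-.4,150-.4]
E
```

```text
t 17.05 tcp [0.4684 0.0277 0.0718] yaw 0.0004 z [ 3.5e-03  2.0e-04 -1.0e+00] F [ 7.36  1.23 -4.25] w 0.0168 gf 78.0
face left 162 [0.6519 0.6529 0.6544 0.6576 0.6685]
face right 30 [0.6634 0.6667 0.6698 0.6732 0.682 ]
```

The stop is rigid: no movement as the force rose to 7.4 N, 19 mm after the catch began. I'll back off to the middle of the opening and lift out.

{"method": "drive_tool", "body": {"plan": [{"jaw": 1,"dx": -0.004,"dy": 0,"dz": 0,"ax": 0,"ay": 0,"az": 0},{"jaw": 1,"dx": -0.006,"dy": 0,"dz": 0,"ax": 0,"ay": 0,"az": 0},{"jaw": 1,"dx": -0.006,"dy": 0,"dz": 0,"ax": 0,"ay": 0,"az": 0},{"jaw": 1,"dx": -0.006,"dy": 0,"dz": 0,"ax": 0,"ay": 0,"az": 0},{"jaw": 1,"dx": 0,"dy": 0,"dz": 0,"ax": 0,"ay": 0,"az": 0},{"jaw": 1,"dx": 0,"dy": 0,"dz": 0,"ax": 0,"ay": 0,"az": 0}]}}

```text
t: 17.6
tool_pos: [0.4772, 0.0277, 0.071]
ee_rot: [0.0, -3.14, 0.0]
contact_force: [-0.3, -0.2, -1.9]
grip_width: 0.0164
gripper_force: 78.4
```

```bash
python3 - <<'E'
from h import *
state(); rackx()
c=pickle.load(open('sceneR.pkl','rb'));P=cloud(c)
hh=(P[...,2]>.05)&(P[...,2]<.12)&(P[...,1]<.045)&(P[...,1]>.015)&(P[...,0]>.60)&(P[...,0]<.68)
A=P[hh]
for a in np.arange(.61,.68,.005):
    B=A[abs(A[:,0]-a)<.0025]
    if len(B): print(round(a,3),len(B),B.mean(0).round(3),B.max(0).round(3),B.min(0).round(3))
cv2.imwrite("pics/off.png",cv2.resize(c["color"][175:240,220:310],None,fx=7,fy=7,interpolation=cv2.INTER_CUBIC))
E
```

```text
t 17.6 tcp [0.4772 0.0277 0.071 ] yaw 0.0002 z [-0.0013 -0.     -1.    ] F [-0.28 -0.17 -1.86] w 0.0164 gf 78.4
face left 152 [0.6525 0.6529 0.6551 0.6584 0.6667]
face right 24 [0.6553 0.6563 0.6574 0.6592 0.6714]
0.61 3 [0.61  0.032 0.088] [0.612 0.032 0.09 ] [0.608 0.031 0.087]
0.615 2 [0.615 0.031 0.088] [0.617 0.033 0.09 ] [0.614 0.029 0.086]
0.62 4 [0.619 0.029 0.087] [0.62  0.031 0.09 ] [0.618 0.028 0.083]
0.625 10 [0.626 0.032 0.08 ] [0.627 0.039 0.091] [0.623 0.025 0.069]
0.63 17 [0.629 0.031 0.074] [0.632 0.043 0.09 ] [0.628 0.019 0.068]
0.635 4 [0.634 0.034 0.083] [0.634 0.043 0.09 ] [0.633 0.03  0.071]
0.64 15 [0.64  0.03  0.068] [0.642 0.033 0.087] [0.638 0.026 0.053]
0.645 8 [0.644 0.028 0.07 ] [0.645 0.031 0.08 ] [0.643 0.025 0.058]
0.655 8 [0.656 0.031 0.073] [0.657 0.041 0.077] [0.655 0.019 0.066]
0.66 27 [0.659 0.035 0.069] [0.661 0.045 0.076] [0.658 0.018 0.063]
0.665 48 [0.666 0.031 0.091] [0.667 0.042 0.118] [0.663 0.022 0.055]
0.67 107 [0.67  0.031 0.09 ] [0.672 0.044 0.117] [0.668 0.017 0.051]
0.675 51 [0.675 0.036 0.097] [0.677 0.045 0.118] [0.673 0.016 0.051]
0.68 8 [0.679 0.037 0.097] [0.68  0.044 0.117] [0.678 0.015 0.068]
```

View pics/off.png

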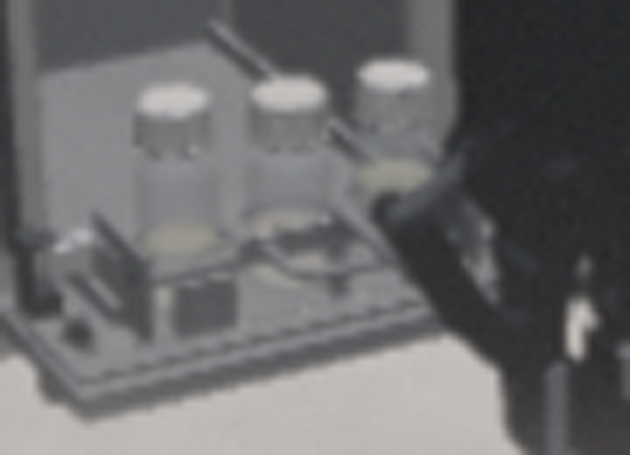

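The view shows the rack at both tabs, the prong at x 0.6425 between the bar (0.629) and the rack face (0.657), and the vials standing. Next I lift straight out.

{"method": "drive_tool", "body": {"plan": [{"jaw": 1,"dx": 0,"dy": 0,"dz": -0.006,"ax": 0,"ay": 0,"az": 0},{"jaw": 1,"dx": 0,"dy": 0,"dz": -0.012,"ax": 0,"ay": 0,"az": 0},{"jaw": 1,"dx": 0,"dy": 0,"dz": -0.016,"ax": 0,"ay": 0,"az": 0},{"jaw": 1,"dx": 0,"dy": 0,"dz": -0.02,"ax": 0,"ay": 0,"az": 0},{"jaw": 1,"dx": 0,"dy": 0,"dz": -0.03,"ax": 0,"ay": 0,"az": 0},{"jaw": 1,"dx": 0,"dy": 0,"dz": -0.04,"ax": 0,"ay": 0,"az": 0},{"jaw": 1,"dx": 0,"dy": 0,"dz": -0.05,"ax": 0,"ay": 0,"az": 0},{"jaw": 1,"dx": 0,"dy": 0,"dz": -0.05,"ax": 0,"ay": 0,"az": 0},{"jaw": 1,"dx": 0,"dy": 0,"dz": -0.05,"ax": 0,"ay": 0,"az": 0},{"jaw": 1,"dx": 0,"dy": 0,"dz": 0,"ax": 0,"ay": 0,"az": 0},{"jaw": 1,"dx": 0,"dy": 0,"dz": 0,"ax": 0,"ay": 0,"az": 0}]}}

```text
t: 18.57
tool_pos: [0.4794, 0.0276, 0.2112]
ee_rot: [-0.0, 3.136, -0.001]
contact_force: [0.2, 0.7, -1.4]
grip_width: 0.0165
gripper_force: 78.4
```

```bash
python3 - <<'E'
from h import *
state([.4402,-.2728,.0592],0.0474); rackx()
E
```

```text
t 18.57 tcp [0.4794 0.0276 0.2112] yaw 0.0002 z [ 5.7e-03 -4.0e-04 -1.0e+00] F [ 0.21  0.7  -1.4 ] w 0.0165 gf 78.4
go (tool, full-scale) [ 0.0803 -0.6006  0.3038] az -0.015
face left 162 [0.6516 0.6532 0.6544 0.6587 0.6686]
face right 164 [0.6512 0.6529 0.6546 0.6579 0.6681]
```

{"method": "drive_tool", "body": {"plan": [{"jaw": 1,"dx": 0.03,"dy": 0,"dz": 0,"ax": 0,"ay": 0,"az": 0},{"jaw": 1,"dx": 0.04,"dy": -0.02,"dz": 0,"ax": 0,"ay": 0,"az": 0},{"jaw": 1,"dx": 0.01,"dy": -0.05,"dz": 0,"ax": 0,"ay": 0,"az": 0},{"jaw": 1,"dx": 0,"dy": -0.06,"dz": 0,"ax": 0,"ay": 0,"az": 0},{"jaw": 1,"dx": 0,"dy": -0.06,"dz": 0,"ax": 0,"ay": 0,"az": 0},{"jaw": 1,"dx": 0,"dy": -0.06,"dz": 0,"ax": 0,"ay": 0,"az": 0},{"jaw": 1,"dx": 0,"dy": -0.06,"dz": 0,"ax": 0,"ay": 0,"az": 0},{"jaw": 1,"dx": 0,"dy": -0.06,"dz": 0,"ax": 0,"ay": 0,"az": 0},{"jaw": 1,"dx": 0,"dy": -0.06,"dz": 0,"ax": 0,"ay": 0,"az": 0},{"jaw": 1,"dx": 0,"dy": -0.06,"dz": 0,"ax": 0,"ay": 0,"az": 0},{"jaw": 1,"dx": 0,"dy": -0.06,"dz": 0,"ax": 0,"ay": 0,"az": 0},{"jaw": 1,"dx": 0,"dy": -0.05,"dz": 0,"ax": 0,"ay": 0,"az": -0.015}]}}

```text
t: 19.62
tool_pos: [0.4364, -0.2735, 0.2066]
ee_rot: [0.074, -3.138, -0.003]
contact_force: [0.3, 0.2, -0.8]
grip_width: 0.0166
gripper_force: 78.4
```

{"method": "drive_tool", "body": {"plan": [{"jaw": 1,"dx": 0,"dy": 0,"dz": 0.05,"ax": 0,"ay": 0,"az": 0},{"jaw": 1,"dx": 0,"dy": 0,"dz": 0.05,"ax": 0,"ay": 0,"az": 0},{"jaw": 1,"dx": 0,"dy": 0,"dz": 0.05,"ax": 0,"ay": 0,"az": 0},{"jaw": 1,"dx": 0,"dy": 0,"dz": 0,"ax": 0,"ay": 0,"az": 0},{"jaw": 1,"dx": 0,"dy": 0,"dz": 0,"ax": 0,"ay": 0,"az": 0},{"jaw": 1,"dx": 0,"dy": 0,"dz": 0,"ax": 0,"ay": 0,"az": 0}]}}

```text
t: 20.12
tool_pos: [0.4377, -0.2722, 0.1336]
ee_rot: [0.075, -3.14, -0.0]
contact_force: [0.4, 0.7, -0.7]
grip_width: 0.0168
gripper_force: 78.5
```

```bash
python3 - <<'E'
from h import *
state([.4402,-.2728,.0592],0.0474)
E
```

```text
t 20.12 tcp [ 0.4377 -0.2722  0.1336] yaw 0.0475 z [-3.e-04  2.e-04 -1.e+00] F [ 0.36  0.68 -0.67] w 0.0168 gf 78.5
go (tool, full-scale) [-0.005  -0.0015  0.1489] az 0.0
```

{"method": "drive_tool", "body": {"plan": [{"jaw": 1,"dx": -0.005,"dy": -0.001,"dz": 0,"ax": 0,"ay": 0,"az": 0},{"jaw": 1,"dx": 0,"dy": 0,"dz": 0.03,"ax": 0,"ay": 0,"az": 0},{"jaw": 1,"dx": 0,"dy": 0,"dz": 0.03,"ax": 0,"ay": 0,"az": 0},{"jaw": 1,"dx": 0,"dy": 0,"dz": 0.03,"ax": 0,"ay": 0,"az": 0},{"jaw": 1,"dx": 0,"dy": 0,"dz": 0.02,"ax": 0,"ay": 0,"az": 0},{"jaw": 1,"dx": 0,"dy": 0,"dz": 0.01,"ax": 0,"ay": 0,"az": 0},{"jaw": 1,"dx": 0,"dy": 0,"dz": 0.01,"ax": 0,"ay": 0,"az": 0},{"jaw": 1,"dx": 0,"dy": 0,"dz": 0.006,"ax": 0,"ay": 0,"az": 0},{"jaw": 1,"dx": 0,"dy": 0,"dz": 0,"ax": 0,"ay": 0,"az": 0},{"jaw": 1,"dx": 0,"dy": 0,"dz": 0,"ax": 0,"ay": 0,"az": 0}]}}

```text
t: 20.95
tool_pos: [0.4406, -0.273, 0.0658]
ee_rot: [-0.074, 3.14, -0.001]
contact_force: [-0.1, -0.1, -0.8]
grip_width: 0.0166
gripper_force: 78.5
```

```bash
python3 - <<'E'
from h import *
state([.4402,-.2728,.0592],0.0474)
E
```

```text
t 20.95 tcp [ 0.4406 -0.273   0.0658] yaw 0.0473 z [ 7.e-04 -6.e-04 -1.e+00] F [-0.05 -0.09 -0.83] w 0.0166 gf 78.5
go (tool, full-scale) [0.0008 0.0004 0.0132] az -0.0
```

{"method": "drive_tool", "body": {"plan": [{"jaw": 1,"dx": 0,"dy": 0,"dz": 0.004,"ax": 0,"ay": 0,"az": 0},{"jaw": 1,"dx": 0,"dy": 0,"dz": 0.004,"ax": 0,"ay": 0,"az": 0},{"jaw": 1,"dx": 0,"dy": 0,"dz": 0.003,"ax": 0,"ay": 0,"az": 0},{"jaw": 1,"dx": 0,"dy": 0,"dz": 0.002,"ax": 0,"ay": 0,"az": 0},{"jaw": 1,"dx": 0,"dy": 0,"dz": 0,"ax": 0,"ay": 0,"az": 0},{"jaw": 1,"dx": 0,"dy": 0,"dz": 0,"ax": 0,"ay": 0,"az": 0}]}}

```text
t: 21.45
tool_pos: [0.4403, -0.2728, 0.0592]
ee_rot: [-0.074, 3.14, -0.0]
contact_force: [-1.3, 0.5, 2.6]
grip_width: 0.017
gripper_force: 79.2
```

```bash
python3 - <<'E'
from h import *
state([.4402,-.2728,.0592],0.0474)
c=capture('top'); P=cloud(c)
A=P[(P[...,2]>.065)&(P[...,2]<.1)&(P[...,1]<-.22)&(P[...,1]>-.32)&(P[...,0]>.55)&(P[...,0]<.64)]
for a in np.arange(.55,.64,.01):
    B=A[abs(A[:,0]-a)<.005]
    if len(B): print(round(a,2),len(B),B.mean(0).round(3),B.max(0).round(3))
E
```

```text
t 21.45 tcp [ 0.4403 -0.2728  0.0592] yaw 0.0473 z [ 2.e-04 -2.e-04 -1.e+00] F [-1.3   0.49  2.62] w 0.017 gf 79.2
go (tool, full-scale) [ 0.0002 -0.     -0.    ] az -0.0
0.57 3 [ 0.571 -0.264  0.08 ] [ 0.572 -0.263  0.08 ]
0.58 9 [ 0.58  -0.266  0.079] [ 0.585 -0.263  0.082]
0.59 8 [ 0.59  -0.265  0.08 ] [ 0.593 -0.263  0.083]
0.6 8 [ 0.602 -0.264  0.078] [ 0.605 -0.261  0.083]
0.61 2 [ 0.609 -0.262  0.068] [ 0.61  -0.262  0.071]
```

The hook is seated with the same readings as at the start. Releasing in stages, then rising.

{"method": "drive_tool", "body": {"plan": [{"jaw": 0.5,"dx": 0,"dy": 0,"dz": 0,"ax": 0,"ay": 0,"az": 0},{"jaw": 0,"dx": 0,"dy": 0,"dz": 0,"ax": 0,"ay": 0,"az": 0},{"jaw": -1,"dx": 0,"dy": 0,"dz": 0,"ax": 0,"ay": 0,"az": 0},{"jaw": -1,"dx": 0,"dy": 0,"dz": 0,"ax": 0,"ay": 0,"az": 0},{"jaw": -1,"dx": 0,"dy": 0,"dz": 0,"ax": 0,"ay": 0,"az": 0},{"jaw": -1,"dx": 0,"dy": 0,"dz": 0,"ax": 0,"ay": 0,"az": 0},{"jaw": -1,"dx": 0,"dy": 0,"dz": 0,"ax": 0,"ay": 0,"az": 0},{"jaw": -1,"dx": 0,"dy": 0,"dz": 0,"ax": 0,"ay": 0,"az": 0}]}}

```text
t: 22.17
tool_pos: [0.4402, -0.2727, 0.0588]
ee_rot: [0.074, -3.141, 0.0]
contact_force: [-0.1, -0.1, 0.0]
grip_width: 0.0855
gripper_force: 0.0
```

{"method": "drive_tool", "body": {"plan": [{"jaw": -1,"dx": 0,"dy": 0,"dz": -0.02,"ax": 0,"ay": 0,"az": 0},{"jaw": -1,"dx": 0,"dy": 0,"dz": -0.03,"ax": 0,"ay": 0,"az": 0},{"jaw": -1,"dx": 0,"dy": 0,"dz": -0.05,"ax": 0,"ay": 0,"az": 0},{"jaw": -1,"dx": 0,"dy": 0,"dz": -0.06,"ax": 0,"ay": 0,"az": 0},{"jaw": -1,"dx": 0,"dy": 0,"dz": -0.06,"ax": 0,"ay": 0,"az": 0},{"jaw": -1,"dx": 0,"dy": 0,"dz": -0.06,"ax": 0,"ay": 0,"az": 0},{"jaw": -1,"dx": 0,"dy": 0,"dz": -0.06,"ax": 0,"ay": 0,"az": 0},{"jaw": -1,"dx": 0,"dy": 0,"dz": 0,"ax": 0,"ay": 0,"az": 0},{"jaw": -1,"dx": 0,"dy": 0,"dz": 0,"ax": 0,"ay": 0,"az": 0},{"jaw": -1,"dx": 0,"dy": 0,"dz": 0,"ax": 0,"ay": 0,"az": 0}]}}

```text
t: 23.0
tool_pos: [0.44, -0.2725, 0.229]
ee_rot: [-0.074, 3.141, -0.0]
contact_force: [-0.3, 0.6, -0.7]
grip_width: 0.0855
gripper_force: 0.0
```

```bash
python3 - <<'E'
from h import *
state(); rackx()
c=capture('top'); P=cloud(c); hsv=cv2.cvtColor(c["color"],cv2.COLOR_BGR2HSV)
t0=pickle.load(open('top0.pkl','rb'))
d=np.abs(c["color"][230:340,355:400].astype(int)-t0["color"][230:340,355:400]).max(2); print("changed px at hook",(d>60).sum())
m=(hsv[...,2]<60)&(P[...,2]>0.06)&(P[...,2]<0.11)&(P[...,1]<-0.2)&(P[...,0]>.3)&(P[...,0]<.5)
A=P[m]; print(len(A),A.mean(0).round(4),A[:,:2].min(0).round(3),A[:,:2].max(0).round(3))
s=pickle.load(open('sceneR.pkl','rb'))["color"]
cv2.imwrite('pics/end.png',np.hstack([cv2.resize(s[150:250,210:310],(400,400)),cv2.resize(c["color"][190:340,270:420],(400,400))]))
E
```

```text
t 23.0 tcp [ 0.44   -0.2725  0.229 ] yaw 0.0473 z [ 2.e-04 -1.e-04 -1.e+00] F [-0.28  0.62 -0.69] w 0.0855 gf 0.0
face left 162 [0.6518 0.6528 0.6547 0.6573 0.6684]
face right 172 [0.6508 0.6525 0.6546 0.6586 0.6675]
changed px at hook 440
320 [ 0.4157 -0.2722  0.0856] [ 0.368 -0.289] [ 0.475 -0.258]
```

View pics/end.png

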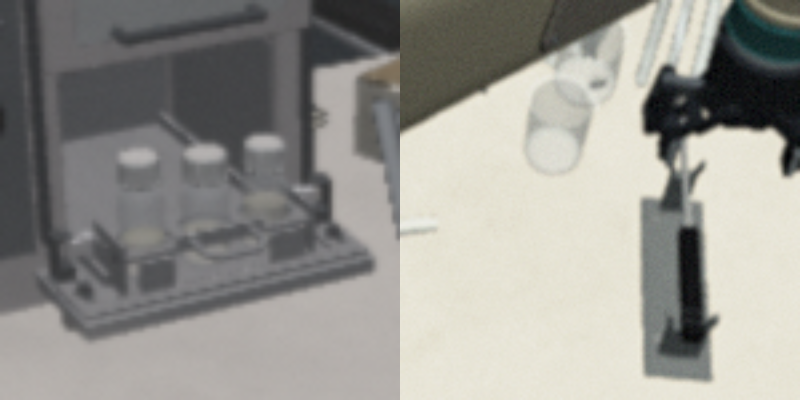

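The rack is square at both tabs with the vials upright. The hook lies in its forks as at the start (handle centroid moved less than 1 mm), the beakers are where they were, and the gripper is clear, so I'm handing in.

```bash
python3 -c "
from bench import hand_in
print(hand_in())"
```

```text
the job is handed in; nothing more can be done
None
```

The rack is drawn out past the catch and square against both tabs with its vials upright, the hook is back on its rest as found, and the job was handed in at about 23 s; the highest pull I read was 7.4 N, and no verdict came back.

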